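# Fetch the sugar bowl from behind the tea canisters

## Task

The small sugar bowl is hemmed in by three tall tea containers. Move all three containers onto the wooden board at the side, then set the sugar bowl in the middle of the empty cork coaster on the serving tray, and only then put every container back in the middle of the coaster it came from. Keep the containers and the bowl upright and leave the cup on the tray where it is.

Things in the scene. Friction and masses are not known exactly. Their poses are not given: they have to be found in the camera images.
- tin_round_mid (a point): Round steel tea canister with a flat slip lid, 59 mm across at the lid (the upper 56 mm), 56 mm across below it, 150 mm tall, about 0.3 kg. Can be gripped from above across the lid. The point is on its axis, half-way up (75 mm above its underside); z is up along its axis.
- tin_square_mid (a point): Square steel tea tin, 54 x 54 mm in plan, with a square lid of 57 x 57 mm (from 90 to 132 mm above the underside; a 3 mm raised panel makes 135 mm), about 0.28 kg. Can be gripped from above across two opposite sides of the lid. The point is on its middle axis, 66 mm above its underside; x and y are square to its sides, z is up.
- jar_mid (a point): White stoneware tea jar with rounded shoulders and a wooden stopper, 58 mm across, 158 mm tall, about 0.36 kg. Its stopper is an upright cylinder 37 mm across, from 117 to 158 mm above the underside (a neck 30 mm across below it, shoulders end at 108 mm); it is fixed in the jar, which can be lifted by it. The point is on its axis, half-way up (79 mm above its underside); z is up.
- bowl_mid (a point): Small white lidded sugar bowl, round, 52 mm across from 8 to 40 mm above its underside, lid (fixed) with a tiny knob to 56 mm, about 0.16 kg. It stands on a 4 mm slate mat, the containers about 11 mm off on its left, right and robot's side; a tea light and a cream jug (to 42 mm high) 110 mm or more off beyond it. The point is on its axis, 28 mm above its underside; z is up.
- coaster_round: Round cork coaster, 76 mm across, 4 mm thick, fixed, on which the round steel canister stands at the start. Origin at the centre of its underside (which is 4 mm above the counter), z up. The three coasters change places from start to start.
- coaster_square: Square cork coaster, 70 x 70 mm, 4 mm thick, fixed, on which the square tin stands at the start. Origin at the centre of its underside, z up, x and y square to its sides.
- coaster_jar: Hexagonal cork coaster, 80 mm across its corners, 4 mm thick, fixed, on which the stoneware jar stands at the start. Origin at the centre of its underside, z up.
- tray_pad: Round cork coaster, 76 mm across, 4 mm thick, fixed in the dark wooden serving tray, empty: the place for the sugar bowl. The tray measures 320 x 190 mm with a rim 18 mm high and low bar handles (38 mm high) at its ends; the coaster lies on the tray's 5 mm floor, 65 mm from the tray's middle along its length. Origin at the centre of its underside; x is along the tray's length, towards the cup.
- board: Empty serving board of light wood, 300 mm (x) by 160 mm (y), 16 mm thick, fixed, with a short handle beyond its -x end: the side area for the three containers. Origin at the centre of the underside of the 300 x 160 mm part. It lies left or right of the mat, the tray on the other side.
- cup: White cup, 76 mm across the rim, 60 mm tall, standing loose in the serving tray 135 mm from the coaster along the tray. Origin at the centre of its underside. To be left alone.
Things that resemble listed ones, but are neither listed nor needed, are in the scene too. Leave any black, blue or yellow look-alike of the part that bears bowl_mid alone.

How it is judged:
By the outcome, as a careful person would: the job done as asked, in the order asked, and still so for the second after the job is handed in, with the robot touching nothing.
It also fails if it takes over 149 s, if anything falls off the work surface, if the arm or the gripper's body presses on something with over 40 N, if the wrist force passes 120 N, or if a joint passes its speed limit or range.

## Robot

A 6-joint arm with a two-finger parallel gripper is mounted at the origin on the work surface. World frame = base frame: x ahead of the robot, y to its left, z up, the work surface at z = 0. Lengths are in m, angles in rad, forces in N, time in s.
With the tool pointing down it reaches from about 0.3 to 0.775 m from the base axis. Payload 14.6 kg.
Tool frame: the origin (TCP) lies at the very end of the fingers, on their centre line; the grasp point (between the pads) lies 19 mm behind it; z points along the fingers, x is the direction in which the jaws open and shut, and the axes are right-handed (so a half turn about z gives the same grasp; the last joint's range is limited). The gripper opens to 94 mm and grips with 3 to 60 N. Pads are 16 mm wide; open, the fingers measure 119 mm over their backs; the gripper's body (75 mm by 177 mm) begins 78 mm behind the grasp point.
Start: joints at [1.137, 0.3, 1.521, -0, 1.321, -0.067], TCP at [0.197, 0.513, 0.175] pointing down, gripper open.
Joint ranges: [-3.03, 3.03], [-0.79, 2.21], [0.23, 2.52], [-1.04, 4.18], [0, 3.07], [-2.55, 2.55]. Speed limits (rad/s): [2.22, 2.22, 2.57, 3.14, 3.14, 3.14].

## Interface

Orientations are given as [roll, pitch, yaw] about the fixed x, y, z axes, in that order (R = Rz(yaw) Ry(pitch) Rx(roll)).
In Python, from station import ctrl gives the robot as it stands.
- The arm moves only by the shell command python3 -m inch 'ROWS' [FORCE]. ROWS is JSON, one flat list of numbers, 7 for each row, row after row: the shift along the tool's x, y, z in cm, then the turn, a rotation vector about the tool's x, y, z in rad, then the opening, from 0 (shut) to 1 (fully open). In form: [tx, ty, tz, wx, wy, wz, claw, tx, ty, tz, wx, wy, wz, claw, ...]. A call has 1 to 20 rows; each row shifts and turns the commanded pose from where the row before left it, along the tool's axes as they then stand; what a row does not reach is not made up. A row lasts 1/8 s, in which the tool goes at most 62.5 mm and 10.7 degrees, less where a joint would pass 70% of its speed; a pose out of reach is approached as far as the arm can. A call is refused whole if a number of a shift passes 6.25 or a number of a turn 0.188, either way. A call with a gripper value outside its range is refused whole. The fingers move at their own pace and stop on an object; FORCE is the grip in N (left out, the last holds). Time passes only in rows, so rows that do not move let the fingers close. It gives the time, the measured TCP pose, the force and the opening at its end, in the units of the state.
- ctrl.get_obs(): the state, without advancing time (a new reading comes with each control period).
- ctrl.camera(name): name is "scene" or "side" or "wrist"; returns (picture, depth): 420x560x3 uint8, red, green, blue; 420x560 float32, m along the optical axis (not along the pixel's ray), 0 where there is no reading.
- ctrl.camera_params(name): a dict with "vertical_fov" (degrees; the focal length in pixels is half the picture's height over the tangent of half this angle, whatever the lens; pixels are square), "cx", "cy" (the principal point, pixels), "camera_from_world" (4x4, takes a point from world to camera coordinates); the wrist camera has in their place "mount" (4x4, takes a point from camera to tool coordinates, whose origin is the TCP and whose axes are the tool frame's). Camera axes: x right, y down, z forward; pixel columns grow to the right and rows downward; lengths in m; the calibration is good to about 2 mm. A picture is of the moment at which its call begins: read the wrist's pose just before it. camera_params takes no time and is no camera call.
- ctrl.hand_in(): hands the job in, once; it reports no verdict.
Trained networks look in the newest picture that a camera, given by its name, has taken for a name from the list of things; names that differ only in an ending like _2 or _b are one class to them, and where a whole thing is asked for, a point or a joint stands for the part that bears it (a point fixed in the world has none). Each returns a list of dicts, best first, with "score" (0 to 1); they miss things now and then, are a little off and sometimes report something else, mostly with a low value. They report only what shows in the picture. A call takes as long as a camera call. They do not tell look-alikes from the thing itself.
- ctrl.spot_in(camera, label): "bbox" ([centre column, centre row, width, height] in pixels, round what is visible of it).
- ctrl.place_of(camera, label): "centre" ([column, row] in pixels: a listed point, or the origin of a listed thing).
The state is a dict: "time_s": time; "qpos": joint angles; "joint_vel": joint speeds; "tau": joint torques, N m; "ee_pos": TCP position; "eef_rot": TCP orientation; "force": force on the tool from outside, world axes, zero at the start; "moment": the same for the moment, N m; "grip_width": finger opening in m.
Only numpy, scipy, OpenCV 4.12 (cv2) and the standard library are available. Lean on these libraries where they do the work, as an engineer would, in place of code of your own. Each camera call takes 0.05 s, during which the arm holds its last target. There are 200 camera calls.

## Working session

There is one attempt and no reset: what is moved stays moved. The work goes in short steps, Python scripts to look and compute and a shell command to move; the robot and the scene stay as the last step left them, time stands still between calls to the robot, and variables do not carry over. Pictures are saved under pics/ and viewed, about 12 in all and at most 16, crops included, and the job is handed in when it is done.

```bash
ls; mkdir -p pics; cat > h.py <<'E'
import numpy as np, cv2
from station import ctrl
def K(n):
    p=ctrl.camera_params(n); f=210/np.tan(np.radians(p["vertical_fov"])/2); return p,f
def world(n,px,d,obs=None):
    p,f=K(n); c=np.array([(px[0]-p["cx"])/f*d,(px[1]-p["cy"])/f*d,d,1])
    if n=="wrist":
        from scipy.spatial.transform import Rotation as R
        T=np.eye(4);T[:3,:3]=R.from_euler('xyz',obs["eef_rot"]).as_matrix();T[:3,3]=obs["ee_pos"]
        return (T@p["mount"]@c)[:3]
    return (np.linalg.inv(p["camera_from_world"])@c)[:3]
def at_z(n,px,z,obs=None):
    a=world(n,px,0.0,obs);b=world(n,px,1.0,obs);return a+(b-a)*(z-a[2])/(b[2]-a[2])
def cloud(n,D,obs=None):
    p,f=K(n);v,u=np.indices(D.shape);c=np.stack([(u-p["cx"])/f*D,(v-p["cy"])/f*D,D,np.ones_like(D)],-1)
    if n=="wrist":
        from scipy.spatial.transform import Rotation as R
        T=np.eye(4);T[:3,:3]=R.from_euler('xyz',obs["eef_rot"]).as_matrix();T[:3,3]=obs["ee_pos"];M=T@p["mount"]
    else: M=np.linalg.inv(p["camera_from_world"])
    return (c@M.T)[...,:3]
E
python3 - <<'E'
from h import *
o=ctrl.get_obs();print(o)
for n in ("scene","side","wrist"):
    print(n,ctrl.camera_params(n))
    im,D=ctrl.camera(n);cv2.imwrite(f"pics/{n}0.png",im[...,::-1]);np.save(f"{n}0.npy",D)
    if n=="wrist":continue
    for l in ["tin_round_mid","tin_square_mid","jar_mid","bowl_mid","tray_pad","board","cup"]:
        r=ctrl.place_of(n,l)
        print(l,[(np.round(x["centre"]).tolist(),round(x["score"],2)) for x in r[:4]])
E
```

```text
pics
{'time_s': 0.0, 'qpos': array([ 1.13737180e+00,  3.00443391e-01,  1.52159536e+00,  1.26243781e-05,
        1.32067900e+00, -6.66017066e-02]), 'joint_vel': array([-0.00140386,  0.00140949,  0.00123608, -0.00021306,  0.00070192,
        0.00079315]), 'tau': array([-2.81206761e-03, -5.31792963e+01, -3.52740705e+01,  7.06576556e-02,
        2.44012027e-02, -7.07105005e-05]), 'ee_pos': array([0.19713353, 0.51313931, 0.17459551]), 'eef_rot': array([-3.14150557e+00,  1.12179039e-03,  1.20397042e+00]), 'force': array([0.65153457, 0.33588705, 0.5920222 ]), 'moment': array([ 0.02210532,  0.03493327, -0.03285417]), 'grip_width': 0.0938060962804451}
scene {'vertical_fov': 53.33114810131485, 'cx': 272.9311580778341, 'cy': 205.3302292818407, 'camera_from_world': array([[ 0.19051833,  0.98157485, -0.01461468, -0.13155399],
       [ 0.68953908, -0.14440261, -0.7097068 , -0.29558426],
       [-0.69874074,  0.12513476, -0.70434556,  1.58504479],
       [ 0.        ,  0.        ,  0.        ,  1.        ]])}
tin_round_mid [([293.0, 225.0], 0.72)]
tin_square_mid [([260.0, 225.0], 0.77), ([293.0, 24
[... 705 characters left out ...]
, ([250.0, 216.0], 0.51)]
jar_mid [([244.0, 189.0], 0.59)]
bowl_mid [([178.0, 319.0], 0.81), ([194.0, 275.0], 0.65), ([354.0, 175.0], 0.5), ([247.0, 216.0], 0.42)]
tray_pad [([302.0, 175.0], 0.59)]
board [([282.0, 305.0], 0.62)]
cup [([270.0, 173.0], 0.7)]
wrist {'vertical_fov': 59.74031076249656, 'cx': 280.2238501576263, 'cy': 214.04957672439556, 'mount': array([[ 9.99999725e-01, -2.37401114e-05, -7.41120087e-04,
         2.71929412e-04],
       [ 2.21361390e-04,  9.63468301e-01,  2.67822298e-01,
        -7.82508510e-02],
       [ 7.07687580e-04, -2.67822388e-01,  9.63468042e-01,
        -2.09843845e-01],
       [ 0.00000000e+00,  0.00000000e+00,  0.00000000e+00,
         1.00000000e+00]])}
```

```bash
python3 - <<'E'
import cv2,numpy as np
a=cv2.imread("pics/scene0.png")[130:330,60:500];cv2.imwrite("pics/s0c.png",cv2.resize(a,None,fx=1.8,fy=1.8,interpolation=cv2.INTER_CUBIC))
a=cv2.imread("pics/side0.png");cv2.imwrite("pics/sd0c.png",a)
E
```

```text
(no output)
```

View pics/s0c.png

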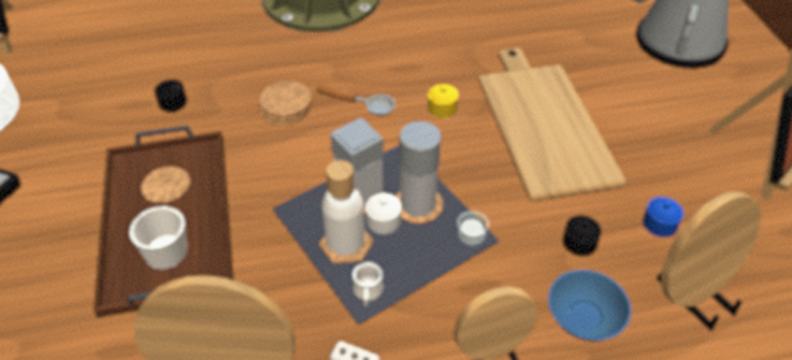

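View pics/side0.png

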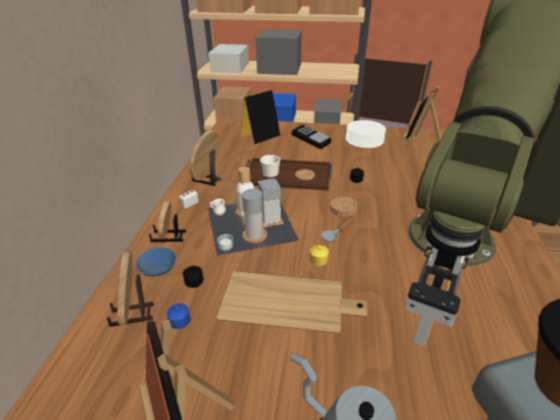

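The only white lidded bowl is the one on the slate mat, at scene pixel (273,248). The yellow one (306,185), the black ones and the blue one (428,250) are look-alikes. The board is at the left (+y), the tray at the right. Rough positions next.

```bash
python3 - <<'E'
from h import *
for n,d in dict(scene=dict(round=(293,225,.083),sq=(260,225,.074),jar=(248,243,.087),bowl=(274,246,.036),pad=(152,234,.005),board=(362,201,.0),cup=(153,269,.005)),
 side=dict(round=(252,216,.083),sq=(269,198,.074),jar=(244,189,.087),pad=(302,175,.005),board=(282,305,0),cup=(270,173,.005))).items():
  for k,(u,v,z) in d.items(): print(n,k,at_z(n,(u,v),z).round(3))
# board from side color/depth: points with z 12..20mm, y>0.1
for n in("scene","side"):
  P=cloud(n,np.load(n+"0.npy"));z=P[...,2];m=(abs(z-.016)<.005)&(P[...,1]>.05)&(P[...,1]<.5)&(P[...,0]>.2)&(P[...,0]<.75)
  k,l,s,c=cv2.connectedComponentsWithStats(m.astype('u1'));i=1+s[1:,4].argmax();q=P[l==i][:,:2].astype('f4');r=cv2.minAreaRect(q);print(n,r,len(q),np.median(z[l==i]))
  for nm,lo,hi in(("hi",.125,.175),):
    m=(z>lo)&(z<hi)&(abs(P[...,1])<.3)&(P[...,0]>.35)&(P[...,0]<.7);k,l,s,c=cv2.connectedComponentsWithStats(m.astype('u1'))
    for i in range(1,k):
      if s[i,4]>30:print(n,s[i],P[l==i].mean(0).round(3),P[l==i].min(0).round(3),P[l==i].max(0).round(3))
E
```

```text
scene round [0.605 0.072 0.083]
scene sq [ 0.579 -0.013  0.074]
scene jar [ 0.646 -0.055  0.087]
scene bowl [0.627 0.016 0.036]
scene pad [ 0.487 -0.315  0.005]
scene board [0.477 0.322 0.   ]
scene cup [ 0.615 -0.31   0.005]
side round [0.601 0.082 0.083]
side sq [ 0.569 -0.033  0.074]
side jar [ 0.655 -0.056  0.087]
side pad [ 0.488 -0.31   0.005]
side board [0.477 0.334 0.   ]
side cup [ 0.614 -0.31   0.005]
scene ((0.45373713970184326, 0.3207958936691284), (0.16021443903446198, 0.36462241411209106), 89.88653564453125) 3645 0.014965298202658128
scene [243 196  30  24 425] [ 0.575 -0.017  0.139] [ 0.531 -0.052  0.125] [0.606 0.021 0.146]
scene [281 198  24  24 474] [0.612 0.067 0.15 ] [0.577 0.041 0.125] [0.634 0.099 0.162]
scene [241 219  16  22 282] [ 0.661 -0.053  0.154] [ 0.635 -0.07   0.125] [ 0.673 -0.034  0.168]
side ((0.44938886165618896, 0.3238329589366913), (0.16342099010944366, 0.3619353473186493), 89.52867889404297) 6146 0.016012023544383358
side [238 167  12  16 176] [ 0.649 -0.04   0.151] [ 0.633 -0.062  0.125] [ 0.67  -0.028  0.169]
side [241 178  39  31 614] [0.584 0.047 0.145] [ 0.531 -0.046  0.125] [0.631 0.104 0.16 ]
```

```bash
python3 -m inch '[0,0,-3.5,0,0,-0.18,1, 0,0,-3.5,0,0,-0.18,1, 0,0,-3.5,0,0,0,1, 0,0,-3.5,0,0,0,1, -4.2,3,0,0,0,0,1, -4.2,3,0,0,0,0,1, -4.2,3,0,0,0,0,1, -4.2,3,0,0,0,0,1, -4.2,3,0,0,0,0,1, -4.2,3,0,0,0,0,1, -4.2,3,0,0,0,0,1, -4.2,3,0,0,0,0,1, -4.2,3,0,0,0,0,1, -4.2,3,0,0,0,0,1, -4.2,3,0,0,0,0,1, -4.2,3,0,0,0,0,1, 0,0,0,0,0,0,1, 0,0,0,0,0,0,1]' 30
cat > look.py <<'E'
from h import *
import sys
def look(tag):
    o=ctrl.get_obs(); im,D=ctrl.camera("wrist"); cv2.imwrite(f"pics/{tag}.png",im[...,::-1]); np.savez(f"{tag}.npz",D=D,pos=o["ee_pos"],rot=o["eef_rot"])
    print(o["time_s"],o["ee_pos"].round(4),o["eef_rot"].round(4)); return im,D,o
E
python3 - <<'E'
from look import *
im,D,o=look("w1")
for l,z in dict(tin_round_mid=.083,tin_square_mid=.074,jar_mid=.087,bowl_mid=.032).items():
    print(l,[(np.round(x["centre"]).tolist(),round(x["score"],2),at_z("wrist",x["centre"],z,o).round(4)) for x in ctrl.place_of("wrist",l)[:3]])
P=cloud("wrist",D,o);z=P[...,2]
m=(z>.125)&(z<.19)&(P[...,0]<.75);k,l,s,c=cv2.connectedComponentsWithStats(m.astype('u1'))
for i in range(1,k):
  if s[i,4]>100:
    q=P[l==i];zt=np.percentile(q[:,2],90);q=q[q[:,2]>zt-.006];print(s[i],zt,cv2.minEnclosingCircle(q[:,:2].astype('f4')),cv2.minAreaRect(q[:,:2].astype('f4')))
E
```

```text
time_s: 3.1
ee_pos: [0.5536, 0.0073, 0.3151]
eef_rot: [-3.141, -0.0, 1.564]
force: [0.3, -0.1, 0.3]
grip_width: 0.0939
3.1 [0.5536 0.0073 0.3151] [-3.1414e+00 -2.0000e-04  1.5639e+00]
tin_round_mid [([331.0, 218.0], 0.58, array([0.6036, 0.0705, 0.083 ]))]
tin_square_mid []
jar_mid [([234.0, 255.0], 0.79, array([ 0.6512, -0.0531,  0.087 ]))]
bowl_mid [([281.0, 225.0], 0.9, array([0.6282, 0.0086, 0.032 ])), ([401.0, 47.0], 0.77, array([0.3982, 0.159 , 0.032 ])), ([559.0, 280.0], 0.66, array([0.7152, 0.4166, 0.032 ]))]
[ 226  164   68   68 2766] 0.14401808511679626 ((0.5660486817359924, -0.014691426418721676), 0.038351871073246) ((0.5660496354103088, -0.014624901115894318), (0.056660283356904984, 0.05677100270986557), 25.396060943603516)
[ 311  202   57   59 2598] 0.1589933472813294 ((0.6014590263366699, 0.0713314488530159), 0.02955583669245243) ((0.6011279225349426, 0.07071934640407562), (0.057836394757032394, 0.05759570002555847), 1.1897486448287964)
[ 211  255   36   44 1220] 0.16680591026331323 ((0.6515288352966309, -0.050318192690610886), 0.018629400059580803) ((0.6512243747711182, -0.050377704203128815), (0.035854991525411606, 0.03575088456273079), 35.70669174194336)
```

View pics/w1.png

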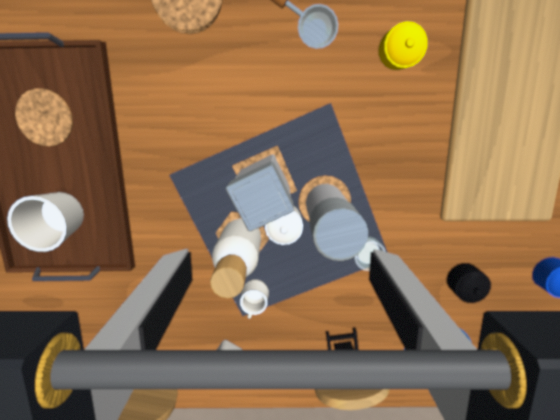

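The four targets are clear in the wrist view: the square tin at (262,195), the round tin at (340,230), the jar stopper at (228,275) and the white bowl at (284,227). The bowl's position and colour match the description. I'll use one fixed yaw of 115.4°, square to the tin.

```bash
cat > plan.py <<'E'
# usage: plan.py yaw_deg x y z  x y z ...   -> tool-axis shifts in cm between waypoints, from the measured pose
from h import *
import sys
a=[float(v) for v in sys.argv[1:]];o=ctrl.get_obs();yaw=np.radians(a[0]);p=o["ee_pos"];c,s=np.cos(yaw),np.sin(yaw)
print("t",round(o["time_s"],2),"wz total",round(-(yaw-o["eef_rot"][2]),4))
for q in np.reshape(a[1:],(-1,3)):
    d=(q-p)*100;print("cm",np.round([c*d[0]+s*d[1],s*d[0]-c*d[1],-d[2]],2));p=q
E
python3 plan.py 115.4 .566 -.0147 .2 .566 -.0147 .103 .566 -.0147 .303  .375 .32 .303  .375 .32 .112
```

```text
t 3.35 wz total -0.4489
cm [-2.57  0.16 11.56]
cm [0.  0.  9.7]
cm [  0.   0. -20.]
cm [38.43 -2.9  -0.  ]
cm [ 0.   0.  19.1]
```

```bash
python3 -m inch '[0,0,0,0,0,-0.15,1, 0,0,0,0,0,-0.15,1, 0,0,0,0,0,-0.149,1, -1.27,0.08,2,0,0,0,1, -1.3,0.08,3,0,0,0,1, 0,0,3,0,0,0,1, 0,0,3.56,0,0,0,1, 0,0,0,0,0,0,1]'; python3 - <<'E'
from look import *
im,D,o=look("w2")
P=cloud("wrist",D,o);z=P[...,2]
m=(z>.137)&(z<.15)&(abs(P[...,0]-.566)<.05)&(abs(P[...,1]+.0147)<.05);k,l,s,c=cv2.connectedComponentsWithStats(m.astype('u1'))
for i in range(1,k):
  if s[i,4]>100:
    q=P[l==i];print(s[i],np.median(q[:,2]),cv2.minAreaRect(q[:,:2].astype('f4')))
E
python3 plan.py 115.4 .566 -.0147 .2
```

```text
time_s: 4.35
ee_pos: [0.5651, -0.0151, 0.1978]
eef_rot: [-3.138, -0.002, 2.014]
force: [-0.1, 0.3, 0.9]
grip_width: 0.0941
4.35 [ 0.5651 -0.0151  0.1978] [-3.1381e+00 -2.0000e-03  2.0136e+00]
[ 242  183   76   72 5249] 0.1427532604073397 ((0.5659212470054626, -0.014691539108753204), (0.05683455243706703, 0.056955140084028244), 25.499940872192383)
t 4.4 wz total -0.0005
cm [ 0.05  0.02 -0.01]
```

```bash
python3 -m inch '[0.05,0.02,3,0,0,0,1, 0,0,3,0,0,0,1, 0,0,2.5,0,0,0,1, 0,0,1.2,0,0,0,1, 0,0,0,0,0,0,1, 0,0,0,0,0,0,0, 0,0,0,0,0,0,0, 0,0,0,0,0,0,0, 0,0,0,0,0,0,0, 0,0,0,0,0,0,0, 0,0,0,0,0,0,0]' 25; python3 plan.py 115.4 .566 -.0147 .103
```

```text
time_s: 5.78
ee_pos: [0.5663, -0.015, 0.1027]
eef_rot: [3.141, 0.0, 2.013]
force: [-0.8, 0.1, 3.9]
grip_width: 0.0565
t 5.78 wz total -0.0011
cm [ 0.04 -0.01 -0.03]
```

```bash
python3 -m inch '[0,0,-1,0,0,0,0, 0,0,-3,0,0,0,0, 0,0,-4,0,0,0,0, 0,0,-4,0,0,0,0, 0,0,-4,0,0,0,0, 0,0,-4,0,0,0,0, 2,0,0,0,0,0,0, 3.84,-0.3,0,0,0,0,0, 3.84,-0.3,0,0,0,0,0, 3.84,-0.3,0,0,0,0,0, 3.84,-0.3,0,0,0,0,0, 3.84,-0.3,0,0,0,0,0, 3.84,-0.3,0,0,0,0,0, 3.84,-0.3,0,0,0,0,0, 3.84,-0.3,0,0,0,0,0, 3.84,-0.3,0,0,0,0,0, 1.84,-0.2,0,0,0,0,0, 0,0,0,0,0,0,0]'; python3 plan.py 115.4 .375 .32 .1117; python3 - <<'E'
from look import *
look("w3")
im,D=ctrl.camera("scene");cv2.imwrite("pics/s3.png",cv2.resize(im[130:330,60:500,::-1],None,fx=1.8,fy=1.8));np.save("s3.npy",D)
P=cloud("scene",D)
for n in ("side",):
  im,D=ctrl.camera(n);P=cloud(n,D)
  z=P[...,2];m=(abs(z-.016)<.004)&(P[...,1]>.2)&(P[...,1]<.45)&(P[...,0]>.3)&(P[...,0]<.68);q=P[m][:,:2];print(np.percentile(q,[.5,99.5],axis=0),np.median(z[m]))
E
```

```text
time_s: 8.02
ee_pos: [0.3742, 0.3204, 0.3013]
eef_rot: [-3.14, 0.0, 2.015]
force: [-0.4, -0.2, -2.9]
grip_width: 0.0564
t 8.03 wz total 0.0012
cm [-0.07  0.06 18.96]
8.025 [0.3742 0.3204 0.3013] [-3.1396e+00  3.0000e-04  2.0153e+00]
[[0.30549289 0.24632168]
 [0.62771326 0.40297346]] 0.015998953054663034
```

View pics/s3.png

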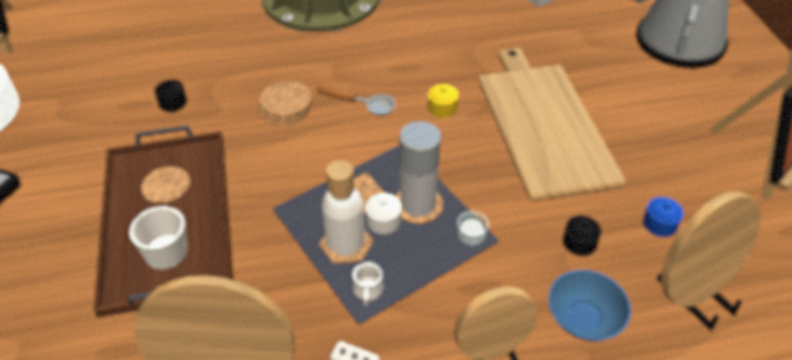

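The scene crop shows the square tin gone from the mat and its coaster exposed at crop (370,185). The jar, round tin and bowl haven't moved, and the board is empty. I'll lower the tin there now.

```bash
python3 -m inch '[-0.07,0.06,4,0,0,0,0, 0,0,4,0,0,0,0, 0,0,4,0,0,0,0, 0,0,4,0,0,0,0, 0,0,2,0,0,0,0, 0,0,0.9,0,0,0,0, 0,0,0.1,0,0,0,0, 0,0,0,0,0,0,0]'; python3 plan.py 115.4 .375 .32 .1107
```

```text
time_s: 9.18
ee_pos: [0.377, 0.3194, 0.1134]
eef_rot: [3.14, -0.0, 2.013]
force: [-0.5, -0.1, -2.3]
grip_width: 0.0564
t 9.18 wz total -0.0014
cm [ 0.14 -0.15  0.27]
```

```bash
python3 -m inch '[0,0,0.15,0,0,0,0, 0,0,0.08,0,0,0,0, 0,0,0,0,0,0,0]'; python3 -m inch '[0,0,0,0,0,0,0.75, 0,0,0,0,0,0,0.75, 0,0,0,0,0,0,0.75, 0,0,0,0,0,0,0.75]'; python3 plan.py 115.4 .377 .319 .303  .6013 .071 .303 .6013 .071 .118
```

```text
time_s: 9.55
ee_pos: [0.3767, 0.3194, 0.1107]
eef_rot: [3.141, -0.0, 2.013]
force: [-1.0, -1.3, 1.9]
grip_width: 0.0565
time_s: 10.05
ee_pos: [0.3765, 0.3192, 0.1103]
eef_rot: [3.142, 0.0, 2.013]
force: [0.6, -0.4, 0.1]
grip_width: 0.0704
t 10.05 wz total -0.0011
cm [ -0.04   0.03 -19.27]
cm [-32.02   9.62  -0.  ]
cm [ 0.   0.  18.5]
```

```bash
python3 -m inch '[0,0,-2,0,0,0,0.9, 0,0,-4,0,0,0,1, 0,0,-4,0,0,0,1, 0,0,-3,0,0,0,1, -3,1,0,0,0,0,1, -4,1.2,0,0,0,0,1, -4,1.2,0,0,0,0,1, -4,1.2,0,0,0,0,1, -4,1.2,0,0,0,0,1, -4,1.2,0,0,0,0,1, -4,1.2,0,0,0,0,1, -3,1,0,0,0,0,1, -2.06,0.65,0,0,0,0,1, 0,0,0,0,0,0,1]'; python3 - <<'E'
from look import *
im,D,o=look("w4")
P=cloud("wrist",D,o);z=P[...,2]
m=(z>.153)&(z<.165)&(abs(P[...,0]-.601)<.05)&(abs(P[...,1]-.071)<.05);q=P[m];print(len(q),np.median(q[:,2]),cv2.minAreaRect(q[:,:2].astype('f4')))
E
python3 plan.py 115.4 .6013 .071 .118
```

```text
time_s: 11.8
ee_pos: [0.603, 0.0708, 0.2396]
eef_rot: [-3.141, -0.0, 2.011]
force: [-0.3, 0.4, -0.5]
grip_width: 0.0941
11.8 [0.603  0.0708 0.2396] [-3.1408e+00 -3.0000e-04  2.0114e+00]
3776 0.15811843556081348 ((0.6016232967376709, 0.07098288834095001), (0.057883746922016144, 0.058579280972480774), 56.01673889160156)
t 11.85 wz total -0.0018
cm [-0.   -0.14 12.18]
```

```bash
python3 -m inch '[0.02,-0.13,3,0,0,0,1, 0,0,3,0,0,0,1, 0,0,3,0,0,0,1, 0,0,2.2,0,0,0,1, 0,0,0.95,0,0,0,1, 0,0,0,0,0,0,1, 0,0,0,0,0,0,0, 0,0,0,0,0,0,0, 0,0,0,0,0,0,0, 0,0,0,0,0,0,0, 0,0,0,0,0,0,0]' 25; python3 plan.py 115.4 .6013 .071 .118 .6013 .071 .24 .475 .32 .24
```

```text
time_s: 13.22
ee_pos: [0.6016, 0.0712, 0.1189]
eef_rot: [3.141, 0.0, 2.013]
force: [0.9, 0.7, 0.8]
grip_width: 0.0576
t 13.22 wz total -0.0012
cm [-0.   -0.03  0.09]
cm [  0.    0.  -12.2]
cm [27.91 -0.73 -0.  ]
```

```bash
python3 -m inch '[0,0,-1,0,0,0,0, 0,0,-3,0,0,0,0, 0,0,-4,0,0,0,0, 0,0,-3,0,0,0,0, 2,0,0,0,0,0,0, 3.7,-0.1,0,0,0,0,0, 3.7,-0.1,0,0,0,0,0, 3.7,-0.1,0,0,0,0,0, 3.7,-0.1,0,0,0,0,0, 3.7,-0.1,0,0,0,0,0, 3.7,-0.1,0,0,0,0,0, 3.7,-0.1,0,0,0,0,0, 0,0,3,0,0,0,0, 0,0,3,0,0,0,0, 0,0,3,0,0,0,0, 0,0,0.5,0,0,0,0, 0,0,0,0,0,0,0]'; python3 plan.py 115.4 .475 .32 .1269
```

```text
time_s: 15.35
ee_pos: [0.4754, 0.3207, 0.1339]
eef_rot: [-3.141, -0.0, 2.013]
force: [-0.6, -0.1, -4.0]
grip_width: 0.0578
t 15.35 wz total -0.0008
cm [-0.05 -0.07  0.7 ]
```

```bash
python3 -m inch '[0,0,0.4,0,0,0,0, 0,0,0.2,0,0,0,0, 0,0,0.1,0,0,0,0, 0,0,0,0,0,0,0]'; python3 -m inch '[0,0,0,0,0,0,0.75, 0,0,0,0,0,0,0.75, 0,0,0,0,0,0,0.75, 0,0,0,0,0,0,0.75]';  python3 plan.py 115.4 .475 .32 .24 .6514 -.0503 .24
```

```text
time_s: 15.85
ee_pos: [0.4759, 0.3204, 0.127]
eef_rot: [3.141, -0.0, 2.013]
force: [0.6, -0.3, -3.9]
grip_width: 0.0577
time_s: 16.35
ee_pos: [0.4758, 0.3205, 0.1268]
eef_rot: [3.141, -0.0, 2.013]
force: [-0.1, -0.3, 0.9]
grip_width: 0.0708
t 16.35 wz total -0.0011
cm [-1.000e-02 -9.000e-02 -1.132e+01]
cm [-41.02   0.05  -0.  ]
```

```bash
python3 -m inch '[0,0,-2,0,0,0,0.8, 0,0,-4,0,0,0,0.8, 0,0,-4,0,0,0,0.8, 0,0,-1.3,0,0,0,0.8, -3,0,0,0,0,0,0.8, -4,0,0,0,0,0,0.8, -4,0,0,0,0,0,0.8, -4,0,0,0,0,0,0.8, -4,0,0,0,0,0,0.8, -4,0,0,0,0,0,0.8, -4,0,0,0,0,0,0.8, -4,0,0,0,0,0,0.8, -4,0,0,0,0,0,0.8, -4,0,0,0,0,0,0.8, -2,0,0,0,0,0,0.8, 0,0,0,0,0,0,0.8]'; python3 - <<'E'
from look import *
im,D,o=look("w5")
P=cloud("wrist",D,o);z=P[...,2]
m=(z>.16)&(z<.175)&(abs(P[...,0]-.6514)<.05)&(abs(P[...,1]+.0503)<.05);q=P[m];print(len(q),np.median(q[:,2]),cv2.minAreaRect(q[:,:2].astype('f4')))
E
python3 plan.py 115.4 .6514 -.0503 .128
```

```text
time_s: 18.35
ee_pos: [0.6512, -0.0506, 0.2387]
eef_rot: [-3.14, -0.001, 2.012]
force: [-0.3, 0.2, -0.9]
grip_width: 0.0753
18.35 [ 0.6512 -0.0506  0.2387] [-3.1405e+00 -8.0000e-04  2.0118e+00]
1566 0.1661000724353905 ((0.6517363786697388, -0.05057260021567345), (0.036324407905340195, 0.035883449018001556), 67.44005584716797)
t 18.4 wz total -0.0012
cm [-0.09  0.   11.11]
```

```bash
python3 -m inch '[0,0.03,3,0,0,0,0.8, 0,0,3,0,0,0,0.8, 0,0,2.5,0,0,0,0.8, 0,0,1.8,0,0,0,0.8, 0,0,0.8,0,0,0,0.8, 0,0,0,0,0,0,0.8, 0,0,0,0,0,0,0, 0,0,0,0,0,0,0, 0,0,0,0,0,0,0, 0,0,0,0,0,0,0, 0,0,0,0,0,0,0, 0,0,0,0,0,0,0]' 25; python3 plan.py 115.4  .6517 -.0505 .33 .575 .32 .33
```

```text
time_s: 19.9
ee_pos: [0.6515, -0.0501, 0.1288]
eef_rot: [3.141, 0.0, 2.013]
force: [0.4, -0.4, 1.4]
grip_width: 0.036
t 19.9 wz total -0.0012
cm [ -0.04  -0.   -20.12]
cm [36.76  8.96 -0.  ]
```

```bash
python3 -m inch '[0,0,-1,0,0,0,0, 0,0,-3,0,0,0,0, 0,0,-4,0,0,0,0, 0,0,-4,0,0,0,0, 1.8,0.4,0,0,0,0,0, 3.7,0.9,0,0,0,0,0, 3.7,0.9,0,0,0,0,0, 3.7,0.9,0,0,0,0,0, 3.7,0.9,0,0,0,0,0, 3.7,0.9,0,0,0,0,0, 3.7,0.9,0,0,0,0,0, 3.7,0.9,0,0,0,0,0, 3.7,0.9,0,0,0,0,0, 3.7,0.9,0,0,0,0,0, 1.65,0.46,0,0,0,0,0, 0,0,3,0,0,0,0, 0,0,3,0,0,0,0, 0,0,3,0,0,0,0, 0,0,1,0,0,0,0, 0,0,0,0,0,0,0]'; python3 plan.py 115.4 .575 .32 .1368
```

```text
time_s: 22.4
ee_pos: [0.575, 0.3203, 0.1485]
eef_rot: [-3.141, 0.0, 2.013]
force: [-0.4, -0.1, -2.6]
grip_width: 0.0361
t 22.4 wz total -0.0013
cm [-0.03 -0.02  1.17]
```

```bash
python3 -m inch '[0,0,0.7,0,0,0,0, 0,0,0.3,0,0,0,0, 0,0,0.14,0,0,0,0, 0,0,0,0,0,0,0]'; python3 -m inch '[0,0,0,0,0,0,0.6, 0,0,0,0,0,0,0.6, 0,0,0,0,0,0,0.6, 0,0,0,0,0,0,0.6, 0,0,0,0,0,0,0.6]';  python3 plan.py 115.4 .575 .32 .23 .593 -.005 .23
```

```text
time_s: 22.9
ee_pos: [0.5752, 0.3205, 0.1375]
eef_rot: [3.141, 0.0, 2.013]
force: [0.5, -0.8, -3.1]
grip_width: 0.0363
time_s: 23.52
ee_pos: [0.5752, 0.3205, 0.1374]
eef_rot: [3.142, 0.0, 2.013]
force: [-0.1, 0.1, 0.5]
grip_width: 0.0565
t 23.52 wz total -0.0011
cm [-0.04 -0.04 -9.26]
cm [-30.13 -12.31  -0.  ]
```

```bash
python3 -m inch '[0,0,-2,0,0,0,0.7, 0,0,-4,0,0,0,1, 0,0,-3.3,0,0,0,1, -3,-1.2,0,0,0,0,1, -4,-1.6,0,0,0,0,1, -4,-1.6,0,0,0,0,1, -4,-1.6,0,0,0,0,1, -4,-1.6,0,0,0,0,1, -4,-1.6,0,0,0,0,1, -4,-1.6,0,0,0,0,1, -3.1,-1.5,0,0,0,0,1, 0,0,0,0,0,0,1]'; python3 - <<'E'
from look import *
im,D,o=look("w6")
for l,z in dict(coaster_round=.004,coaster_square=.004,coaster_jar=.004,bowl_mid=.032).items():
    print(l,[(np.round(x["centre"]).tolist(),round(x["score"],2),at_z("wrist",x["centre"],z,o).round(4)) for x in ctrl.place_of("wrist",l)[:3]])
P=cloud("wrist",D,o);z=P[...,2]
near=np.hypot(P[...,0]-.6265,P[...,1]-.0103)
m=(z>.03)&(z<.07)&(near<.05);q=P[m];print("bowl",len(q),cv2.minEnclosingCircle(q[:,:2].astype('f4')))
hsv=cv2.cvtColor(im,cv2.COLOR_RGB2HSV);m=(hsv[...,1]>70)&(hsv[...,0]<25)&(z<.014)&(near<.125)
m=cv2.morphologyEx(m.astype('u1'),cv2.MORPH_OPEN,np.ones((3,3)))
k,l,s,c=cv2.connectedComponentsWithStats(m)
for i in range(1,k):
  if s[i,4]>300:
    px=np.argwhere(l==i)[:,::-1].astype(float);q=np.array([at_z("wrist",p,.008,o)[:2] for p in px]).astype('f4')
    print(s[i],np.median(z[l==i]),"circ",cv2.minEnclosingCircle(q),"rect",cv2.minAreaRect(q),"mean",q.mean(0))
E
```

```text
time_s: 25.02
ee_pos: [0.5928, -0.0062, 0.2304]
eef_rot: [-3.142, 0.0, 2.01]
force: [0.3, 1.1, 0.1]
grip_width: 0.0941
25.025 [ 0.5928 -0.0062  0.2304] [-3.1415e+00  2.0000e-04  2.0101e+00]
coaster_round [([329.0, 214.0], 0.91, array([0.6065, 0.0672, 0.004 ]))]
coaster_square [([282.0, 156.0], 0.65, array([ 0.5655, -0.0158,  0.004 ]))]
coaster_jar [([227.0, 212.0], 0.55, array([ 0.6573, -0.0486,  0.004 ]))]
bowl_mid [([502.0, 84.0], 0.86, array([0.3967, 0.1609, 0.032 ])), ([280.0, 216.0], 0.62, array([0.6275, 0.0097, 0.032 ]))]
bowl 1675 ((0.6268202662467957, 0.012117980979382992), 0.02622978761792183)Traceback (most recent call last):
  File "<stdin>", line 13, in <module>
  File "h.py", line 13, in at_z
    a=world(n,px,0.0,obs);b=world(n,px,1.0,obs);return a+(b-a)*(z-a[2])/(b[2]-a[2])
  File "h.py", line 6, in world
    p,f=K(n); c=np.array([(px[0]-p["cx"])/f*d,(px[1]-p["cy"])/f*d,d,1])
        ~^^^
  File "h.py", line 4, in K
    p=ctrl.camera_params(n); f=210/np.tan(np.radians(p["vertical_fov"])/2); return p,f
ValueError: time passes only in moves, steps and waits
```

View pics/w6.png

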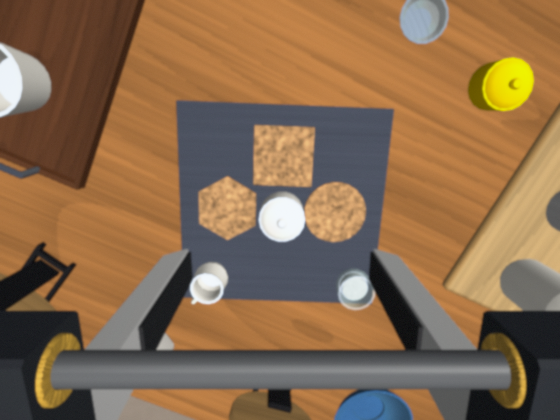

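The wrist view shows all three coasters empty on the mat: square (284,156), hexagonal (227,208) and round (335,212). The white bowl is at (282,217), with the cup at the upper left.

```bash
cat > coast.py <<'E'
from h import *
from scipy.spatial.transform import Rotation as R
def rays(o):
    p,f=K("wrist");v,u=np.indices((420,560));T=np.eye(4);T[:3,:3]=R.from_euler('xyz',o["rot"]).as_matrix();T[:3,3]=o["pos"];M=T@p["mount"]
    return M[:3,3],np.stack([(u-p["cx"])/f,(v-p["cy"])/f,np.ones_like(u)],-1)@M[:3,:3].T
def coasters(tag,zc,centre,rad,amin=300):
    o=np.load(tag+".npz");im=cv2.imread(f"pics/{tag}.png");c,d=rays(o);W=c+d*((zc-c[2])/d[...,2])[...,None];z=(c+d*o["D"][...,None])[...,2]
    h=cv2.cvtColor(im,cv2.COLOR_BGR2HSV);m=(h[...,1]>70)&(h[...,0]<25)&(abs(z-zc)<.008)&(h[...,2]>110)&(np.hypot(W[...,0]-centre[0],W[...,1]-centre[1])<rad)
    m=cv2.morphologyEx(m.astype('u1'),cv2.MORPH_OPEN,np.ones((3,3)));k,l,s,_=cv2.connectedComponentsWithStats(m)
    for i in range(1,k):
        if s[i,4]>amin:
            q=W[l==i][:,:2].astype('f4');print(s[i],"z",np.median(z[l==i]).round(4),"circ",np.round(np.hstack(cv2.minEnclosingCircle(q)),4),"rect",[np.round(v,4) for v in cv2.minAreaRect(q)],"mean",q.mean(0).round(4))
E
python3 - <<'E'
from coast import *
coasters("w6",.008,(.6265,.0103),.125)
E
python3 plan.py 115.4 .6266 .0115 .0
```

```text
[ 253  125   62   62 3614] z 0.0083 circ [ 0.5654 -0.0151  0.0482] rect [array([ 0.5655, -0.0151]), array([0.0705, 0.0708]), np.float64(23.0967)] mean [ 0.5648 -0.0154]
[ 198  176   58   64 2767] z 0.0082 circ [ 0.6518 -0.0502  0.0399] rect [array([ 0.6519, -0.0505]), array([0.0796, 0.0694]), np.float64(24.1019)] mean [ 0.6514 -0.0504]
[ 304  182   62   60 2911] z 0.0083 circ [0.6001 0.0711 0.0384] rect [array([0.6002, 0.0712]), array([0.0749, 0.0751]), np.float64(25.1552)] mean [0.5995 0.071 ]
t 25.27 wz total 0.0
cm [-0.12  3.68 23.03]
```

```bash
python3 - <<'E'
from coast import *
coasters("w1",.009,(.487,-.312),.06)
E
python3 -m inch '[-0.1,0.8,4,0,0,0,0.85, 0,1.5,4,0,0,0,0.85, 0,1.3,4,0,0,0,0.85, 0,0,3,0,0,0,0.85, 0,0,2,0,0,0,0.85, 0,0,0,0,0,0,0.85]'; python3 - <<'E'
from look import *
im,D,o=look("w7")
P=cloud("wrist",D,o);z=P[...,2];near=np.hypot(P[...,0]-.6265,P[...,1]-.0103)
m=(z>.02)&(z<.07)&(near<.05);q=P[m];print("bowl",len(q),cv2.minEnclosingCircle(q[:,:2].astype('f4')))
k=q[q[:,2]>.055];print("knob",len(k),k.mean(0) if len(k) else "")
E
python3 plan.py 115.4 .6268 .011 .013
```

```text
[  15   87   58   61 2705] z 0.0091 circ [ 0.48   -0.3139  0.0402] rect [array([ 0.4798, -0.3146]), array([0.0771, 0.0781]), np.float64(75.72)] mean [ 0.4788 -0.3147]
time_s: 26.02
ee_pos: [0.625, 0.0111, 0.059]
eef_rot: [-3.139, -0.001, 2.014]
force: [-0.4, -1.2, 0.5]
grip_width: 0.0797
26.025 [0.625  0.0111 0.059 ] [-3.1392e+00 -1.3000e-03  2.0140e+00]
bowl 5135 ((0.6271414160728455, 0.011536123231053352), 0.026173565536737442)
knob 264 [0.62643031 0.0113965  0.05939998]
t 26.07 wz total -0.0002
cm [-0.04  0.1   4.74]
```

```bash
python3 -m inch '[0,0.14,2,0,0,0,0.85, 0,0,1.6,0,0,0,0.85, 0,0,1,0,0,0,0.85, 0,0,0,0,0,0,0.85, 0,0,0,0,0,0,0, 0,0,0,0,0,0,0, 0,0,0,0,0,0,0, 0,0,0,0,0,0,0, 0,0,0,0,0,0,0, 0,0,0,0,0,0,0]' 20; python3 plan.py 115.4 .6268 .011 .2 .465 -.315 .2 
```

```text
time_s: 27.32
ee_pos: [0.6274, 0.0111, 0.0154]
eef_rot: [3.141, 0.0, 2.013]
force: [-3.2, 1.6, 9.3]
grip_width: 0.0415
t 27.32 wz total -0.0011
cm [  0.02  -0.06 -18.46]
cm [-22.51 -28.6   -0.  ]
```

```bash
python3 - <<'E'
from look import *
im,D,o=look("w8");print(o["grip_width"],o["force"],o["ee_pos"])
s,_=ctrl.camera("scene");sd,_=ctrl.camera("side")
a=cv2.resize(im[150:350,150:420,::-1],(540,400));b=cv2.resize(s[180:280,220:330,::-1],(260,236),interpolation=cv2.INTER_CUBIC);c=cv2.resize(sd[160:260,190:300,::-1],(260,236),interpolation=cv2.INTER_CUBIC)
cv2.imwrite("pics/w8c.png",np.hstack([cv2.copyMakeBorder(a,0,72,0,0,0),np.vstack([b,c])]))
E
```

```text
27.325 [0.6274 0.0111 0.0154] [3.1406e+00 3.0000e-04 2.0130e+00]
0.04150892805997051 [-3.20940634  1.614369    9.25524331] [0.627425   0.0110803  0.01538129]
```

View pics/w8c.png

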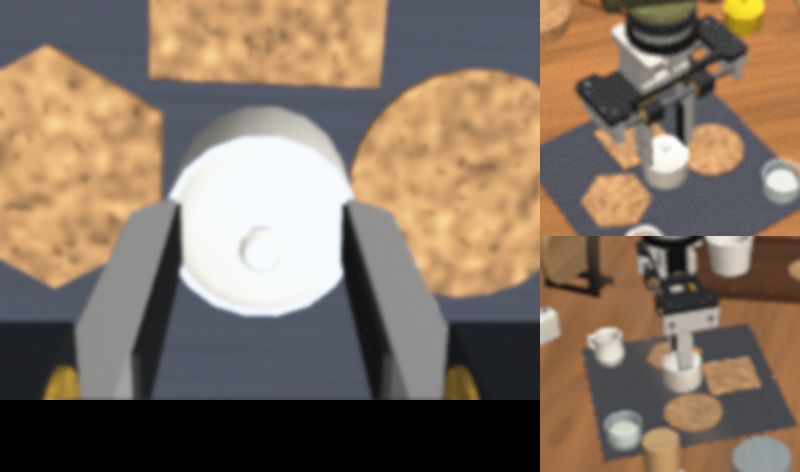

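The crop shows the bowl apparently upright between the jaws, but the 41.5 mm opening doesn't fit a 52 mm body. I'll check the geometry in depth before lifting.

```bash
python3 - <<'E'
from coast import *
for t in("w7","w8"):
    o=np.load(t+".npz");c,d=rays(o);P=c+d*o["D"][...,None]
    near=np.hypot(P[...,0]-.6268,P[...,1]-.0113);m=(near<.045)&(P[...,2]<.075)&(P[...,2]>.0)
    y=np.radians(115.4);X=np.array([np.cos(y),np.sin(y)]);Y=np.array([np.sin(y),-np.cos(y)])
    q=P[m];a=(q[:,:2]-[.6268,.0113])@X*1000;b=(q[:,:2]-[.6268,.0113])@Y*1000;z=q[:,2]*1000
    H=np.full((15,15),-1)
    for i in range(15):
        for j in range(15):
            s=(abs(a-(j-7)*5)<2.5)&(abs(b-(7-i)*5)<2.5)
            if s.sum()>3:H[i,j]=np.median(z[s])
    print(t,"rows tooly +35..-35, cols toolx -35..35");print(H)
E
```

```text
w7 rows tooly +35..-35, cols toolx -35..35
[[-1  4  3  4 -1 -1 -1 -1 -1 -1 -1 -1  4  3 -1]
 [ 4  4  4 -1 -1 -1 -1 -1 -1 -1 -1 -1  4  4  4]
 [ 4  4 -1 -1 -1 43 44 44 44 43 -1 -1 -1  4  5]
 [ 7  4 -1 -1 44 45 47 48 47 45 44 43 -1  4  8]
 [ 8  4 -1 44 46 49 50 50 49 49 47 44 -1  8  8]
 [ 8  4 44 45 49 50 50 50 50 50 49 45 44  8  8]
 [ 8  4 44 46 50 50 51 59 51 50 50 47 44  8  8]
 [ 8  4 44 47 50 50 56 60 58 51 50 47 44  8  8]
 [ 8  4 43 46 49 50 51 52 51 50 50 47 43  7  8]
 [ 8  4  4 44 48 50 50 50 50 50 49 45  9  6  8]
 [ 8  5  4 29 45 48 49 50 50 49 46 35  4  4  8]
 [ 8  4  4  4 30 44 46 47 46 45 31  4  4  4  4]
 [ 4  4  4  4  4 20 26 28 28 21  4  4  4  4  4]
 [ 4  4  4  4  4  4  4  4  5  4  5  6  6  5  4]
 [-1  8  8  8  8  8  8  8  8  8  8  8  8  8 -1]]
w8 rows tooly +35..-35, cols toolx -35..35
[[-1 -1  4 -1 -1 -1 -1 -1 -1 -1 -1 -1  4 -1 -1]
 [-1 -1 -1 -1 -1 -1 -1 -1 -1 -1 -1 -1 -1 -1 -1]
 [-1 -1 -1 -1 -1 44 44 44 44 44 -1 -1 -1 -1 -1]
 [-1 -1 -1 44 44 46 47 48 47 45 44 43 -1 -1 -1]
 [-1 -1 -1 44 47 49 50 50 50 49 47 44 -1 -1 -1]
 [ 8 -1 -1 47 49 50 50 50 50 50 49 47 -1 -1  8]
 [ 8  4 -1 53 49 50 51 59 51 50 49 53 -1  8  8]
 [ 8  4 -1 50 50 50 57 60 57 50 50 51 -1  8  8]
 [ 8  4  4 54 49 50 51 52 51 50 49 56  4  8  8]
 [ 8 60 56 46 49 50 50 50 50 50 49 46 57 60  8]
 [ 8  4  4 35 46 48 49 50 49 48 46 31  4  4  8]
 [ 8  4  4  4 30 44 47 47 46 44 30  4  4  4  5]
 [ 5  4  4  4  4 21 27 29 27 20  4  4  4  4  4]
 [ 3  4  4  4  4  4  4  4  4  5  4  5  7  7  4]
 [-1  7  8  8  8  8  8  8  8  8  8  8  8  8 -1]]
```

```bash
python3 -m inch '[0,0,0,0,0,0,0, 0,0,0,0,0,0,0, 0,0,0,0,0,0,0]'; python3 -m inch '[0,0,-0.15,0,0,0,0, 0,0,-0.15,0,0,0,0, 0,0,0,0,0,0,0]'; python3 -m inch '[0,0,-0.4,0,0,0,0, 0,0,-0.4,0,0,0,0, 0,0,0,0,0,0,0]';python3 - <<'E'
from look import *
from coast import rays
im,D,o=look("w9");o=np.load("w9.npz");c,d=rays(o);P=c+d*o["D"][...,None]
k=np.hypot(P[...,0]-.6268,P[...,1]-.0113)<.012;print("bowl top",P[k][:,2].max(),np.median(P[k][:,2]))
E
```

```text
time_s: 27.85
ee_pos: [0.6274, 0.0111, 0.0154]
eef_rot: [3.141, 0.0, 2.013]
force: [-3.3, 1.0, 7.8]
grip_width: 0.0412
time_s: 28.22
ee_pos: [0.6284, 0.012, 0.0206]
eef_rot: [3.138, 0.0, 2.013]
force: [-4.9, 2.1, 16.3]
grip_width: 0.0176
time_s: 28.6
ee_pos: [0.6271, 0.0108, 0.0253]
eef_rot: [-3.142, 0.0, 2.013]
force: [0.1, 1.0, -1.5]
grip_width: 0.0095
28.6 [0.6271 0.0108 0.0253] [-3.1415  0.      2.0129]
bowl top 0.1654834469636205 0.10076663809579803
```

```bash
python3 - <<'E'
from h import *
im=cv2.imread("pics/w9.png")
s,_=ctrl.camera("scene");sd,_=ctrl.camera("side")
a=cv2.resize(im[100:380,130:430],(500,467));b=cv2.resize(s[190:280,225:325,::-1],(290,236),interpolation=cv2.INTER_CUBIC);c=cv2.resize(sd[170:260,190:290,::-1],(290,231),interpolation=cv2.INTER_CUBIC)
cv2.imwrite("pics/w9c.png",np.hstack([a,np.vstack([b,c])]))
E
```

```text
(no output)
```

View pics/w9c.png

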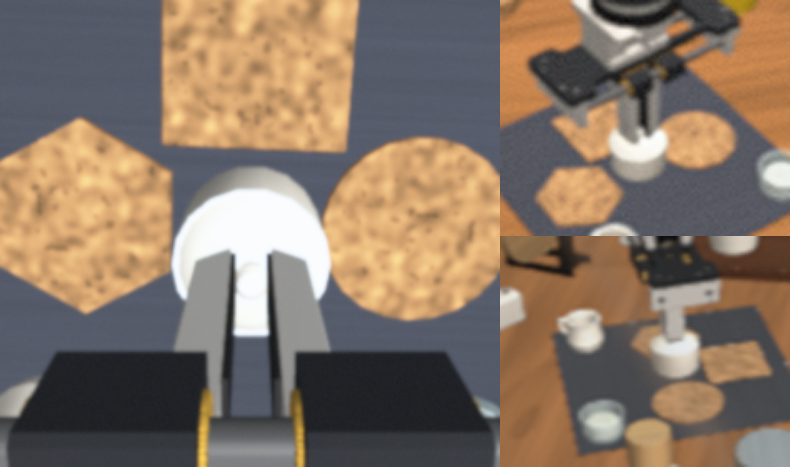

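The fingertips are resting on top of the lid, although the reported TCP is at z = 0.025. So the real tips appear to sit above the reported TCP. I'll measure the tip offset from depth.

```bash
python3 - <<'E'
from h import *
p,f=K("wrist");v,u=np.indices((420,560))
for t in("w1","w6","w7","w9"):
    D=np.load(t+".npz")["D"];c=np.stack([(u-p["cx"])/f*D,(v-p["cy"])/f*D,D,np.ones_like(D)],-1)@p["mount"].T
    m=(abs(c[...,1])<.012)&(abs(c[...,0])<.065)&(D>0)&(c[...,2]<.02)&(c[...,2]>-.12);q=c[m]
    if len(q):print(t,len(q),"tool z pct",np.percentile(q[:,2],[50,90,99,100]).round(4),"y",q[:,1].min().round(4),q[:,1].max().round(4))
    tip=q[q[:,2]>q[:,2].max()-.01];print(tip[:,0].min().round(4),tip[:,0].max().round(4))
o=ctrl.get_obs();print(o["ee_pos"],o["qpos"])
for n in("scene","side"):
    im,D=ctrl.camera(n);P=cloud(n,D);near=np.hypot(P[...,0]-.627,P[...,1]-.011)
    m=(near<.03)&(P[...,2]>.0)&(P[...,2]<.12);print(n,[(z0,round(float(np.median(near[m&(abs(P[...,2]-z0)<.004)])),4)) for z0 in(.02,.03,.04,.05,.06,.07,.08,.1)])
E
```

```text
w1 11045 tool z pct [-0.0859 -0.0479 -0.0331 -0.0295] y -0.0109 0.0106
-0.0577 0.0589
w6 11046 tool z pct [-0.086  -0.0479 -0.0331 -0.0297] y -0.0106 0.0104
-0.0584 0.0592
w7 13021 tool z pct [-0.0763  0.0089  0.0149  0.0199] y -0.012 0.012
-0.0261 0.0255
w9 10356 tool z pct [-0.0302  0.0174  0.0183  0.02  ] y -0.012 0.012
-0.065 0.065
[0.62685388 0.01083527 0.02495129] [-4.10980804e-02  6.20115217e-01  1.42436748e+00 -6.95707442e-05
  1.09779172e+00 -2.05402333e+00]
scene [(0.02, 0.0253), (0.03, 0.0255), (0.04, 0.0256), (0.05, 0.0206), (0.06, 0.0118), (0.07, 0.0159), (0.08, 0.0138), (0.1, 0.0137)]
side [(0.02, 0.0253), (0.03, 0.025), (0.04, 0.0252), (0.05, 0.021), (0.06, 0.0138), (0.07, 0.0177), (0.08, 0.0168), (0.1, 0.0177)]
```

The real fingertips end 29.5 mm short of the reported TCP, while lateral alignment and camera heights agree. So the tins were held by only the top 8 mm or so. From here on I'll command every height about 29 mm lower. First, regrasp the bowl.

```bash
python3 -m inch '[0,0,-1.5,0,0,0,0, 0,0,-2,0,0,0,0, 0,0,0,0,0,0,0.85, 0,0,0,0,0,0,0.85, 0,0,0,0,0,0,0.85, 0,0,0,0,0,0,0.85, 0,0,0,0,0,0,0.85, 0,0,0,0,0,0,0.85, 0,0,0,0,0,0,0.85, 0,0,0,0,0,0,0.85]'; python3 - <<'E'
from look import *
from coast import rays
look("w10");o=np.load("w10.npz");c,d=rays(o);P=c+d*o["D"][...,None];z=P[...,2]
m=(z>.02)&(z<.065)&(np.hypot(P[...,0]-.627,P[...,1]-.011)<.045);q=P[m];print("bowl",len(q),cv2.minEnclosingCircle(q[:,:2].astype('f4')))
k=q[q[:,2]>.055];print("knob",len(k),k.mean(0) if len(k) else "",np.median(q[:,2]))
E
python3 plan.py 115.4 .627 .0112 -.0165
```

```text
time_s: 30.1
ee_pos: [0.6271, 0.0109, 0.0604]
eef_rot: [3.142, 0.0, 2.013]
force: [0.3, 0.6, -0.2]
grip_width: 0.0801
30.1 [0.6271 0.0109 0.0604] [3.1416e+00 1.0000e-04 2.0130e+00]
bowl 5075 ((0.6315823793411255, 0.010113106109201908), 0.0263544749468565)
knob 261 [0.63070852 0.00986448 0.05939278] 0.04868809522323406
t 30.15 wz total -0.0011
cm [0.03 0.01 7.68]
```

```bash
python3 plan.py 115.4 .6312 .0101 -.0165; python3 -m inch '[-0.25,0.36,2,0,0,0,0.85, 0,0,2,0,0,0,0.85, 0,0,2,0,0,0,0.85, 0,0,1,0,0,0,0.85, 0,0,0,0,0,0,0.85]'
```

```text
t 30.15 wz total -0.0011
cm [-0.25  0.34  7.68]
time_s: 30.78
ee_pos: [0.631, 0.0102, -0.0105]
eef_rot: [-3.14, -0.001, 2.013]
force: [0.2, -0.2, 0.4]
grip_width: 0.0801
```

```bash
python3 plan.py 115.4 .6312 .0101 -.0165; python3 -m inch '[0,0,0.4,0,0,0,0.85, 0,0,0.1,0,0,0,0.85, 0,0,0,0,0,0,0, 0,0,0,0,0,0,0, 0,0,0,0,0,0,0, 0,0,0,0,0,0,0, 0,0,0,0,0,0,0, 0,0,0,0,0,0,0]' 20
```

```text
t 30.77 wz total -0.0012
cm [-0.02  0.02  0.6 ]
time_s: 31.78
ee_pos: [0.6315, 0.0101, -0.0145]
eef_rot: [3.141, 0.0, 2.013]
force: [-0.0, -0.3, 2.7]
grip_width: 0.0514
```

```bash
python3 plan.py 115.4 .6315 .0101 .15 .435 -.336 .15; python3 -m inch '[0,0,-1,0,0,0,0, 0,0,-3,0,0,0,0, 0,0,-4,0,0,0,0, 0,0,-4,0,0,0,0, 0,0,-4,0,0,0,0]'
```

```text
t 31.77 wz total -0.0011
cm [-1.000e-02  0.000e+00 -1.645e+01]
cm [-22.84 -32.6   -0.  ]
time_s: 32.4
ee_pos: [0.6312, 0.0102, 0.1472]
eef_rot: [3.141, 0.0, 2.013]
force: [-0.2, -0.3, -1.2]
grip_width: 0.0513
```

```bash
python3 -m inch '[-1,-1.5,0,0,0,0,0, -2.4,-3.5,0,0,0,0,0, -2.4,-3.5,0,0,0,0,0, -2.4,-3.5,0,0,0,0,0, -2.4,-3.5,0,0,0,0,0, -2.4,-3.5,0,0,0,0,0, -2.4,-3.5,0,0,0,0,0, -2.4,-3.5,0,0,0,0,0, -2.4,-3.5,0,0,0,0,0, -2.4,-3.1,0,0,0,0,0, 0,0,0,0,0,0,0, 0,0,0,0,0,0,0]'; python3 - <<'E'
from look import *
from coast import *
look("w11");coasters("w11",.009,(.482,-.314),.06)
im,o=ctrl.get_obs(),None
print([(x["centre"],x["score"]) for x in ctrl.place_of("wrist","tray_pad")[:2]])
E
```

```text
time_s: 33.9
ee_pos: [0.4541, -0.2986, 0.1449]
eef_rot: [-3.1, 0.029, 1.951]
force: [0.2, 0.5, -0.7]
grip_width: 0.0514
33.9 [ 0.4541 -0.2986  0.1449] [-3.1001  0.0294  1.9507]
[ 220  180   89   67 3242] z 0.0091 circ [ 0.4723 -0.3097  0.0492] rect [array([ 0.4649, -0.3177]), array([0.0548, 0.0969]), np.float64(46.0448)] mean [ 0.4692 -0.3221]
[([259.5, 219.0], 0.7)]
```

View pics/w11.png

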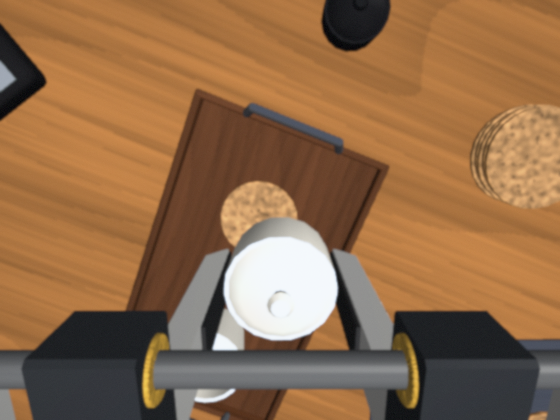

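The view shows the bowl upright in the jaws, the empty pad at (259,215), and the cup partly hidden at (215,370). The wrist joint reached its limit, so the tool tilted about 2.5°. I'll turn the yaw back and then level it.

```bash
python3 -m inch '[0,0,0,0,0,0.14,0, 0,0,0,0,0,0.14,0, 0,0,0,0,0,0.14,0, 0,0,0,0,0,0.14,0, 0,0,0,0,0,0.14,0, 0,0,0,0,0,0.14,0, 0,0,0,0,0,0,0]'; python3 - <<'E'
from h import *
from scipy.spatial.transform import Rotation as R
o=ctrl.get_obs();print(o["ee_pos"],o["eef_rot"],o["qpos"])
y=o["eef_rot"][2];print("rotvec to level, tool axes",(R.from_euler('xyz',o["eef_rot"]).inv()*R.from_euler('xyz',[np.pi,0,y])).as_rotvec())
E
```

```text
time_s: 34.88
ee_pos: [0.4541, -0.2987, 0.1451]
eef_rot: [-3.136, 0.051, 1.111]
force: [0.0, 0.5, -2.4]
grip_width: 0.0513
[ 0.45405165 -0.29867738  0.14510476] [-3.13595421  0.05073477  1.11086788] [-0.62097857  0.31204803  1.57795702 -0.05373527  1.24945087 -1.71478225]
rotvec to level, tool axes [-0.00563723  0.05073463 -0.00014303]
```

```bash
python3 -m inch '[0,-1,-1,-0.0056,0.0254,0,0, 0,-1.5,-1,0,0.0254,0,0, 0,-1.5,0,0,0,0,0, 0,0,0,0,0,0,0, 0,0,0,0,0,0,0]'; python3 - <<'E'
from look import *
from coast import *
look("w12");coasters("w12",.009,(.482,-.314),.06)
o=np.load("w12.npz");im=cv2.imread("pics/w12.png");c,d=rays(o);W=c+d*((.009-c[2])/d[...,2])[...,None]
h=cv2.cvtColor(im,cv2.COLOR_BGR2HSV);m=((h[...,2]>110)&(h[...,1]>70)&(h[...,0]<25)&(np.hypot(W[...,0]-.482,W[...,1]+.314)<.06)).astype('u1')
m=cv2.morphologyEx(m,cv2.MORPH_OPEN,np.ones((3,3)));cn=max(cv2.findContours(m,0,1)[0],key=len)[:,0]
q=W[cn[:,1],cn[:,0]][:,:2]
# robust circle of known radius 38 mm
from scipy.optimize import least_squares
r=least_squares(lambda p:np.hypot(*(q-p).T)-.038,[.482,-.314],loss='cauchy',f_scale=.001);print("pad",r.x.round(4),np.median(abs(r.fun)))
E
```

```text
time_s: 35.5
ee_pos: [0.4186, -0.2808, 0.1655]
eef_rot: [3.141, -0.0, 1.11]
force: [-0.2, -1.1, -1.3]
grip_width: 0.0516
35.5 [ 0.4186 -0.2808  0.1655] [ 3.1408e+00 -2.0000e-04  1.1100e+00]Traceback (most recent call last):
  File "<stdin>", line 6, in <module>
ValueError: max() iterable argument is empty
```

View pics/w12.png

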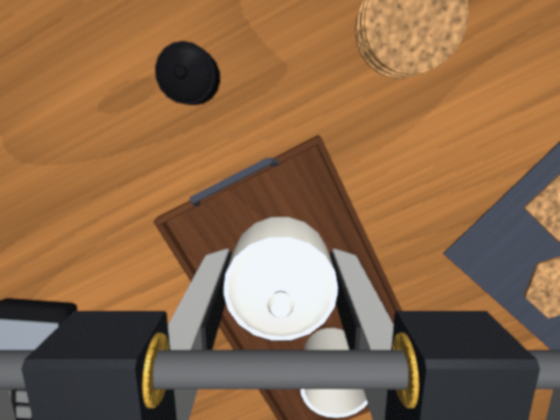

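The bowl hides the pad in this view, because image-down is +tool y. I'll move forward 12 cm and look back at it.

```bash
python3 -m inch '[0,2,0,0,0,0,0, 0,4,0,0,0,0,0, 0,4,0,0,0,0,0, 0,2,0,0,0,0,0, 0,0,0,0,0,0,0, 0,0,0,0,0,0,0]'; cat > pad.py <<'E'
from look import *
from coast import *
from scipy.optimize import least_squares
def pad(t,c0=(.482,-.314)):
    o=np.load(t+".npz");im=cv2.imread(f"pics/{t}.png");c,d=rays(o);W=c+d*((.009-c[2])/d[...,2])[...,None]
    h=cv2.cvtColor(im,cv2.COLOR_BGR2HSV);m=((h[...,2]>110)&(h[...,1]>70)&(h[...,0]<25)&(np.hypot(W[...,0]-c0[0],W[...,1]-c0[1])<.06)).astype('u1')
    m=cv2.morphologyEx(m,cv2.MORPH_OPEN,np.ones((3,3)));cn=max(cv2.findContours(m,0,1)[0],key=len)[:,0];q=W[cn[:,1],cn[:,0]][:,:2]
    r=least_squares(lambda p:np.hypot(*(q-p).T)-.038,c0,loss='cauchy',f_scale=.001);print("pad",r.x.round(4),np.median(abs(r.fun)),len(q))
E
python3 - <<'E'
from pad import *
look("w13");pad("w13");coasters("w13",.009,(.482,-.314),.06)
E
```

```text
time_s: 36.3
ee_pos: [0.5253, -0.3338, 0.1649]
eef_rot: [-3.141, -0.0, 1.109]
force: [-0.1, 0.1, -1.6]
grip_width: 0.0514
36.3 [ 0.5253 -0.3338  0.1649] [-3.1409e+00 -2.0000e-04  1.1093e+00]
pad [ 0.4794 -0.3155] 0.0032751501864111236 390
[ 237   81   87  121 6139] z 0.0091 circ [ 0.4842 -0.3077  0.0591] rect [array([ 0.484 , -0.3153]), array([0.0782, 0.1157]), np.float64(88.8584)] mean [ 0.4814 -0.3128]
```

```bash
python3 - <<'E'
from pad import *
o=np.load("w13.npz");im=cv2.imread("pics/w13.png");c,d=rays(o);W=c+d*((.009-c[2])/d[...,2])[...,None]
h=cv2.cvtColor(im,cv2.COLOR_BGR2HSV);h=cv2.blur(h,(3,3))
R_=np.hypot(W[...,0]-.4795,W[...,1]+.3150)
print("pad hsv",np.median(h[R_<.03],axis=0),"ring",np.percentile(h[(R_>.045)&(R_<.055)],[10,50,90],axis=0))
cv2.imwrite("pics/w13c.png",cv2.resize(im[60:260,180:400],None,fx=2,fy=2))
for th in(120,140,160):
    m=((h[...,2]>th)&(R_<.07)).astype('u1');m=cv2.morphologyEx(m,cv2.MORPH_OPEN,np.ones((9,9)));k,l,s,_=cv2.connectedComponentsWithStats(m)
    for i in range(1,k):
        q=W[l==i][:,:2].astype('f4');print(th,s[i],np.hstack(cv2.minEnclosingCircle(q)).round(4),q.mean(0).round(4))
E
```

```text
pad hsv [ 15. 121. 213.] ring [[ 11. 148. 101.]
 [ 11. 149. 107.]
 [ 11. 150. 113.]]
120 [ 237  103   79   80 5071] [ 0.4799 -0.3152  0.0397] [ 0.479 -0.315]
140 [ 238  103   77   79 4838] [ 0.4798 -0.3154  0.0388] [ 0.4789 -0.3151]
160 [ 239  104   75   77 4648] [ 0.4799 -0.3155  0.0383] [ 0.4789 -0.3151]
```

View pics/w13c.png

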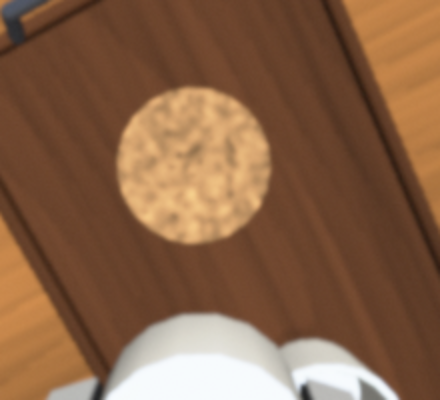

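The crop shows the whole pad at (194,165), full picture (277,142), clear of the bowl. Its centre is (0.4798, -0.3153).

```bash
python3 plan.py 63.56 .4798 -.3153 .04  .4798 -.3153 -.0095; python3 -m inch '[-0.37,-1.5,2,0,0,0,0, 0,-2,3,0,0,0,0, 0,-1.4,3,0,0,0,0, 0,0,3,0,0,0,0, 0,0,1.5,0,0,0,0, 0,0,0,0,0,0,0]'; python3 plan.py 63.56  .4798 -.3153 -.0095
```

```text
t 36.35 wz total -0.0001
cm [-0.37 -4.9  12.52]
cm [0.   0.   4.95]
time_s: 37.1
ee_pos: [0.48, -0.3155, 0.04]
eef_rot: [-3.141, -0.0, 1.109]
force: [-0.7, 0.1, -1.7]
grip_width: 0.0514
t 37.1 wz total -0.0004
cm [ 0.01 -0.02  4.95]
```

```bash
python3 -m inch '[0,0,2,0,0,0,0, 0,0,2,0,0,0,0, 0,0,0.6,0,0,0,0, 0,0,0.25,0,0,0,0, 0,0,0,0,0,0,0]'; python3 plan.py 63.56  .4798 -.3153 -.0095
```

```text
time_s: 37.72
ee_pos: [0.4807, -0.3159, -0.0075]
eef_rot: [3.14, 0.0, 1.109]
force: [0.1, -0.5, -2.0]
grip_width: 0.0512
t 37.73 wz total -0.0003
cm [ 0.02 -0.1   0.2 ]
```

```bash
python3 -m inch '[0.02,-0.08,0.1,0,0,0,0, 0,0,0.06,0,0,0,0, 0,0,0,0,0,0,0]'; python3 -m inch '[0,0,0,0,0,0,0.7, 0,0,0,0,0,0,0.7, 0,0,0,0,0,0,0.7, 0,0,0,0,0,0,0.7, 0,0,-2,0,0,0,0.8, 0,0,-3,0,0,0,0.8, 0,0,-4,0,0,0,0.8, 0,2,-4,0,0,0,0.8, 0,2,-3,0,0,0,0.8, 0,0,0,0,0,0,0.8]'; python3 - <<'E'
from pad import *
look("w14");o=np.load("w14.npz");c,d=rays(o);P=c+d*o["D"][...,None];z=P[...,2]
m=(z>.025)&(z<.072)&(np.hypot(P[...,0]-.48,P[...,1]+.3153)<.045);q=P[m];print("bowl",len(q),cv2.minEnclosingCircle(q[:,:2].astype('f4')))
k=q[q[:,2]>.062];print("knob",len(k),k.mean(0) if len(k) else "")
im=cv2.imread("pics/w14.png");W=c+d*((.009-c[2])/d[...,2])[...,None];R_=np.hypot(W[...,0]-.4795,W[...,1]+.3150)
print([(x["centre"],x["score"],at_z("wrist",x["centre"],.005,dict(ee_pos=o["pos"],eef_rot=o["rot"]))) for x in ctrl.place_of("wrist","cup")[:1]])
cv2.imwrite("pics/w14c.png",cv2.resize(im[60:400,120:440],None,fx=1.6,fy=1.6))
E
python3 plan.py 115.4 .5752 .3205 .22
```

```text
time_s: 38.1
ee_pos: [0.4798, -0.3152, -0.0095]
eef_rot: [3.141, 0.0, 1.109]
force: [-1.0, 1.9, 3.5]
grip_width: 0.0515
time_s: 39.35
ee_pos: [0.5167, -0.3336, 0.1518]
eef_rot: [3.138, 0.001, 1.109]
force: [-0.4, -0.7, -0.5]
grip_width: 0.0751
39.35 [ 0.5167 -0.3336  0.1518] [3.1379e+00 7.0000e-04 1.1092e+00]
bowl 2920 ((0.4796949326992035, -0.31481724977493286), 0.025916820392012596)
knob 155 [ 0.47943128 -0.31481099  0.06453084]
[([339.6, 269.9], 0.65, array([ 0.61876354, -0.31439031,  0.005     ]))]
t 39.45 wz total -0.905
cm [56.4  33.46 -7.11]
```

View pics/w14c.png

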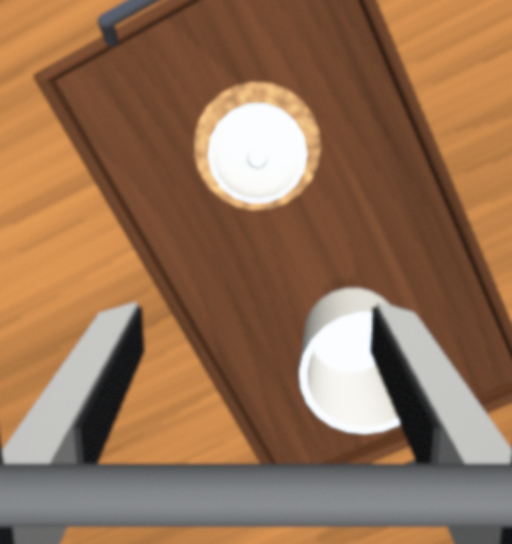

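Bowl and pad are concentric (crop (258,150)) to within 0.5 mm, and the cup stands where it was. Now the jar. I'll approach it, look, and use the corrected height.

```bash
python3 plan.py 63.56 .5752 .3205 .25; python3 -m inch '[0,0,-3,0,0,0,0.8, 0,0,-4,0,0,0,0.8, 3,-0.5,-2.8,0,0,0,0.8, 5,-1,0,0,0,0,0.8, 5,-1,0,0,0,0,0.8, 5,-1,0,0,0,0,0.8, 5,-1,0,0,0,0,0.8, 5,-1,0,0,0,0,0.8, 5,-1,0,0,0,0,0.8, 5,-1,0,0,0,0,0.8, 5,-1,0,0,0,0,0.8, 5,-1,0,0,0,0,0.8, 5,-1,0,0,0,0,0.8, 5,-1,0,0,0,0,0.8, 3,-2,0,0,0,0,0.8, 0,0,0,0,0,0,0.8]'; python3 plan.py 63.56 .5752 .3205 .25
```

```text
t 39.45 wz total -0.0002
cm [ 61.16 -23.67 -10.11]
time_s: 41.45
ee_pos: [0.6652, 0.2755, 0.2455]
eef_rot: [-3.139, 0.002, 1.112]
force: [-0.5, -0.4, -0.0]
grip_width: 0.0752
t 41.45 wz total 0.0027
cm [  0.02 -10.06  -0.45]
```

```bash
cat > tops.py <<'E'
from look import *
def tops(tag,box,lo=.13,hi=.2):
    im,D,o=look(tag);P=cloud("wrist",D,o);z=P[...,2]
    m=(z>lo)&(z<hi)&(P[...,0]>box[0])&(P[...,0]<box[1])&(P[...,1]>box[2])&(P[...,1]<box[3]);k,l,s,c=cv2.connectedComponentsWithStats(m.astype('u1'))
    for i in range(1,k):
        if s[i,4]>150:
            q=P[l==i];zt=np.percentile(q[:,2],90);q=q[q[:,2]>zt-.005];r=cv2.minAreaRect(q[:,:2].astype('f4'));print(s[i],"top",zt.round(4),"rect",*[np.round(v,4) for v in r])
E
python3 - <<'E'
from tops import *
tops("w15",(.3,.64,.22,.42))
E
```

```text
41.45 [0.6652 0.2755 0.2455] [-3.1391e+00  2.3000e-03  1.1121e+00]
[207   0  39   7 188] top 0.1446 rect [0.5018 0.3078] [0.0198 0.0022] 64.3621
[ 256   56   50   53 2059] top 0.1753 rect [0.576  0.3196] [0.0359 0.0359] 63.2718
```

Jar at (0.576, 0.320), top at 0.175 (on the board, upright).

```bash
python3 plan.py 63.56 .5758 .3199 .107; python3 -m inch '[0,-2,0,0,0,0,0.8, 0,-3,0,0,0,0,0.8, 0,-3,0,0,0,0,0.8, 0,-2,0,0,0,0,0.8, 0,0,3,0,0,0,0.8, 0,0,3,0,0,0,0.8, 0,0,0,0,0,0,0.8]'; python3 - <<'E'
from tops import *
tops("w16",(.53,.63,.27,.37),.16)
E
python3 plan.py 63.56 .5758 .3199 .107
```

```text
t 41.5 wz total 0.0011
cm [  0.12 -10.1   13.91]
time_s: 42.38
ee_pos: [0.5761, 0.3161, 0.1857]
eef_rot: [-3.139, 0.004, 1.108]
force: [-0.1, -0.4, 0.6]
grip_width: 0.0754
42.375 [0.5761 0.3161 0.1857] [-3.1388  0.0039  1.1077]
[ 257  204   57   58 2577] top 0.175 rect [0.5753 0.3198] [0.036  0.0358] 82.2988
t 42.42 wz total -0.0016
cm [ 0.25 -0.24  8.08]
```

```bash
python3 -m inch '[0.23,-0.22,2.5,0,0,0,0.8, 0,0,2.5,0,0,0,0.8, 0,0,2,0,0,0,0.8, 0,0,0.9,0,0,0,0.8, 0,0,0,0,0,0,0.8]'; python3 -m inch '[0,0,0,0,0,0,0, 0,0,0,0,0,0,0, 0,0,0,0,0,0,0, 0,0,0,0,0,0,0, 0,0,0,0,0,0,0, 0,0,0,0,0,0,0]' 25;  python3 plan.py 63.56 .5754 .3199 .23 .6518 -.0504 .23
```

```text
time_s: 43.05
ee_pos: [0.5763, 0.3208, 0.1098]
eef_rot: [3.141, -0.0, 1.109]
force: [-0.6, -0.9, 0.1]
grip_width: 0.0755
time_s: 43.8
ee_pos: [0.576, 0.3209, 0.1091]
eef_rot: [3.141, -0.0, 1.109]
force: [0.3, -0.2, 0.5]
grip_width: 0.0365
t 43.8 wz total -0.0004
cm [ -0.12  -0.   -12.09]
cm [-29.75  23.33  -0.  ]
```

```bash
python3 -m inch '[0,0,-1,0,0,0,0, 0,0,-3,0,0,0,0, 0,0,-4,0,0,0,0, 0,0,-4,0,0,0,0, -1.5,1.2,0,0,0,0,0, -3.5,2.7,0,0,0,0,0, -3.5,2.7,0,0,0,0,0, -3.5,2.7,0,0,0,0,0, -3.5,2.7,0,0,0,0,0, -3.5,2.7,0,0,0,0,0, -3.5,2.7,0,0,0,0,0, -3.5,2.7,0,0,0,0,0, -3.5,2.7,0,0,0,0,0, 0,0,0,0,0,0,0]'; python3 plan.py 63.56 .6518 -.0504 .13
```

```text
time_s: 45.55
ee_pos: [0.6479, -0.0484, 0.2269]
eef_rot: [-3.139, 0.002, 1.105]
force: [0.1, 0.8, -3.0]
grip_width: 0.0365
t 45.55 wz total -0.0044
cm [-0.    0.43  9.69]
```

```bash
python3 -m inch '[0,0.35,3,0,0,0,0, 0,0,3,0,0,0,0, 0,0,3,0,0,0,0, 0,0,0.5,0,0,0,0, 0,0,0,0,0,0,0]';  python3 plan.py 63.56 .6518 -.0504 .1011
```

```text
time_s: 46.18
ee_pos: [0.6517, -0.0461, 0.1344]
eef_rot: [3.142, -0.0, 1.109]
force: [-0.2, 0.4, -2.6]
grip_width: 0.0362
t 46.17 wz total -0.0001
cm [-0.38  0.2   3.33]
```

```bash
python3 -m inch '[-0.38,0.2,1.5,0,0,0,0, 0,0,1.3,0,0,0,0, 0,0,0,0,0,0,0, 0,0,0,0,0,0,0]';  python3 plan.py 63.56 .6518 -.0504 .1011
```

```text
time_s: 46.68
ee_pos: [0.652, -0.0506, 0.1063]
eef_rot: [3.141, -0.0, 1.109]
force: [-0.1, -0.4, -3.5]
grip_width: 0.0369
t 46.67 wz total -0.0003
cm [ 0.01 -0.02  0.52]
```

```bash
python3 -m inch '[0,-0.02,0.3,0,0,0,0, 0,0,0.15,0,0,0,0, 0,0,0.05,0,0,0,0, 0,0,0,0,0,0,0]'; python3 -m inch '[0,0,0,0,0,0,0.6, 0,0,0,0,0,0,0.6, 0,0,0,0,0,0,0.6, 0,0,0,0,0,0,0.6, 0,0,0,0,0,0,0.6, 0,0,-2,0,0,0,0.8, 0,0,-3,0,0,0,0.8, 0,0,-4,0,0,0,0.8, 0,0,-3,0,0,0,0.9, 0,0,0,0,0,0,1]'; python3 - <<'E'
from tops import *
tops("w17",(.6,.7,-.1,0),.15)
E
python3 plan.py 63.56 .4758 .3205 .225
```

```text
time_s: 47.18
ee_pos: [0.6517, -0.0505, 0.1012]
eef_rot: [3.141, 0.0, 1.109]
force: [0.1, 0.6, -3.1]
grip_width: 0.0366
time_s: 48.42
ee_pos: [0.6524, -0.0506, 0.2234]
eef_rot: [3.138, -0.001, 1.109]
force: [-0.2, 0.1, -0.7]
grip_width: 0.0908
48.425 [ 0.6524 -0.0506  0.2234] [ 3.1376e+00 -1.3000e-03  1.1090e+00]
[ 255  192   48   49 1840] top 0.167 rect [ 0.6519 -0.0512] [0.0359 0.0357] 72.8624
t 48.48 wz total -0.0003
cm [ 25.39 -32.28  -0.37]
```

```bash
python3 -m inch '[1.5,-1.9,0,0,0,0,1, 3.3,-4.2,0,0,0,0,1, 3.3,-4.2,0,0,0,0,1, 3.3,-4.2,0,0,0,0,1, 3.3,-4.2,0,0,0,0,1, 3.3,-4.2,0,0,0,0,1, 3.3,-4.2,0,0,0,0,1, 3,-3.8,0,0,0,0,1, 1.1,-1.4,0,0,0,0,1, 0,0,0,0,0,0,1, 0,0,0,0,0,0,1]'; python3 - <<'E'
from tops import *
tops("w18",(.3,.54,.24,.4),.13)
E
python3 plan.py 63.56 .4758 .3205 .093
```

```text
time_s: 49.85
ee_pos: [0.4763, 0.3196, 0.2206]
eef_rot: [-3.141, 0.001, 1.108]
force: [-0.3, -0.8, 0.8]
grip_width: 0.0938
49.85 [0.4763 0.3196 0.2206] [-3.1414e+00  7.0000e-04  1.1078e+00]
[ 169   41  104  110 6197] top 0.1522 rect [0.377  0.3196] [0.0562 0.0562] 24.9932
[ 243  174   77   81 4850] top 0.167 rect [0.476  0.3205] [0.0581 0.058 ] 60.9086
t 49.9 wz total -0.002
cm [ 0.06 -0.09 12.77]
```

```bash
python3 -m inch '[0.06,-0.07,3,0,0,0,1, 0,0,3,0,0,0,1, 0,0,3,0,0,0,1, 0,0,2.5,0,0,0,1, 0,0,1,0,0,0,1, 0,0,0,0,0,0,1, 0,0,0,0,0,0,0, 0,0,0,0,0,0,0, 0,0,0,0,0,0,0, 0,0,0,0,0,0,0, 0,0,0,0,0,0,0, 0,0,0,0,0,0,0, 0,0,0,0,0,0,0]' 25;  python3 plan.py 63.56 .476 .3205 .22 .6001 .0711 .22
```

```text
time_s: 51.52
ee_pos: [0.4754, 0.3217, 0.0962]
eef_rot: [3.141, -0.0, 1.109]
force: [-0.9, -1.2, 3.5]
grip_width: 0.0586
t 51.52 wz total -0.0003
cm [ -0.08   0.11 -12.38]
cm [-16.81  22.22  -0.  ]
```

```bash
python3 -m inch '[0,0,-1,0,0,0,0, 0,0,-3,0,0,0,0, 0,0,-4,0,0,0,0, 0,0,-2,0,0,0,0, -1,1.4,0,0,0,0,0, -2.7,3.5,0,0,0,0,0, -2.7,3.5,0,0,0,0,0, -2.7,3.5,0,0,0,0,0, -2.7,3.5,0,0,0,0,0, -2.7,3.5,0,0,0,0,0, -2.3,3.3,0,0,0,0,0, 0,0,0,0,0,0,0, 0,0,0,0,0,0,0, 0,0,0,0,0,0,0]';  python3 plan.py 63.56 .5991 .0716 .0882
```

```text
time_s: 53.28
ee_pos: [0.5988, 0.0728, 0.1957]
eef_rot: [-3.141, 0.0, 1.11]
force: [0.6, 1.2, -4.1]
grip_width: 0.0586
t 53.27 wz total 0.0005
cm [-0.1   0.09 10.75]
```

```bash
python3 -m inch '[-0.1,0.09,3,0,0,0,0, 0,0,3,0,0,0,0, 0,0,2.5,0,0,0,0, 0,0,1.2,0,0,0,0, 0,0,0,0,0,0,0, 0,0,0,0,0,0,0, 0,0,0,0,0,0,0]';  python3 plan.py 63.56 .5991 .0716 .0882
```

```text
time_s: 54.15
ee_pos: [0.6, 0.0711, 0.1]
eef_rot: [3.14, -0.001, 1.109]
force: [-1.0, -0.6, -3.8]
grip_width: 0.0587
t 54.15 wz total -0.0003
cm [ 0.   -0.1   1.18]
```

```bash
python3 -m inch '[0,-0.09,0.7,0,0,0,0, 0,0,0.3,0,0,0,0, 0,0,0.1,0,0,0,0, 0,0,0.05,0,0,0,0, 0,0,0,0,0,0,0]'; python3 -m inch '[0,0,0,0,0,0,0.8, 0,0,0,0,0,0,0.8, 0,0,0,0,0,0,0.8, 0,0,0,0,0,0,0.8, 0,0,-2,0,0,0,0.9, 0,0,-3,0,0,0,1, 0,0,-4,0,0,0,1, 0,0,-3,0,0,0,1, 0,0,0,0,0,0,1, 0,0,0,0,0,0,1]'; python3 - <<'E'
from tops import *
tops("w19",(.55,.65,.02,.12),.14)
E
python3 plan.py 63.56 .377 .3196 .21
```

```text
time_s: 54.78
ee_pos: [0.599, 0.0712, 0.0882]
eef_rot: [3.141, -0.0, 1.109]
force: [-2.0, -1.6, 6.2]
grip_width: 0.0586
time_s: 56.02
ee_pos: [0.5984, 0.0714, 0.2064]
eef_rot: [-3.14, 0.001, 1.109]
force: [0.2, -0.1, -0.3]
grip_width: 0.0938
56.025 [0.5984 0.0714 0.2064] [-3.1404e+00  7.0000e-04  1.1090e+00]
[ 241  182   78   79 4827] top 0.159 rect [0.5996 0.0703] [0.0574 0.0578] 63.2741
t 56.08 wz total -0.0003
cm [ 12.37 -30.86  -0.39]
```

```bash
python3 -m inch '[0,0,-1,0,0,0,1, 0.5,-1.8,0,0,0,0,1, 1.6,-4,0,0,0,0,1, 1.6,-4,0,0,0,0,1, 1.6,-4,0,0,0,0,1, 1.6,-4,0,0,0,0,1, 1.6,-4,0,0,0,0,1, 1.6,-4,0,0,0,0,1, 1.6,-3.8,0,0,0,0,1, 0.7,-1.26,0,0,0,0,1, 0,0,0,0,0,-0.18,1, 0,0,0,0,0,-0.18,1, 0,0,0,0,0,-0.18,1, 0,0,0,0,0,-0.18,1, 0,0,0,0,0,-0.18,1, 0,0,0,0,0,0,1, 0,0,0,0,0,0,1]'; python3 - <<'E'
from tops import *
tops("w20",(.3,.45,.24,.4),.13)
E
python3 plan.py 115 .377 .3196 .081
```

```text
time_s: 58.2
ee_pos: [0.378, 0.3198, 0.2175]
eef_rot: [-3.141, 0.0, 2.005]
force: [0.5, 0.1, 0.7]
grip_width: 0.0943
58.2 [0.378  0.3198 0.2175] [-3.1415e+00  1.0000e-04  2.0045e+00]
[ 245  174   72   73 5087] top 0.1519 rect [0.3761 0.3195] [0.056  0.0559] 25.4776
t 58.25 wz total -0.0018
cm [ 0.02 -0.09 13.66]
```

```bash
python3 -m inch '[0.05,-0.14,3,0,0,-0.006,1, 0,0,3,0,0,0,1, 0,0,3,0,0,0,1, 0,0,3,0,0,0,1, 0,0,1.3,0,0,0,1, 0,0,0,0,0,0,1, 0,0,0,0,0,0,0, 0,0,0,0,0,0,0, 0,0,0,0,0,0,0, 0,0,0,0,0,0,0, 0,0,0,0,0,0,0, 0,0,0,0,0,0,0, 0,0,0,0,0,0,0]' 25;  python3 plan.py 115.25 .3764 .3196 .22 .5655 -.0151 .22
```

```text
time_s: 59.88
ee_pos: [0.3763, 0.3199, 0.0847]
eef_rot: [3.141, -0.0, 2.015]
force: [0.1, -0.8, 4.2]
grip_width: 0.0569
t 59.88 wz total 0.0035
cm [-3.000e-02 -1.000e-02 -1.353e+01]
cm [-38.34   2.83  -0.  ]
```

```bash
python3 -m inch '[0,0,-1,0,0,0,0, 0,0,-3,0,0,0,0, 0,0,-4,0,0,0,0, 0,0,-4,0,0,0,0, 0,0,-4,0,0,0,0, 0,0,-2,0,0,0,0, -2,0.15,0,0,0,0,0, -4,0.3,0,0,0,0,0, -4,0.3,0,0,0,0,0, -4,0.3,0,0,0,0,0, -4,0.3,0,0,0,0,0, -4,0.3,0,0,0,0,0, -4,0.3,0,0,0,0,0, -4,0.3,0,0,0,0,0, -4,0.3,0,0,0,0,0, -3,0.3,0,0,0,0,0, -1.3,0.1,0,0,0,0.041,0, 0,0,0,0,0,0,0, 0,0,0,0,0,0,0, 0,0,0,0,0,0,0]';  python3 plan.py 113.1 .5655 -.0151 .0767
```

```text
time_s: 62.38
ee_pos: [0.5672, -0.0125, 0.2648]
eef_rot: [3.141, 0.0, 1.975]
force: [0.1, -0.2, -3.0]
grip_width: 0.0568
t 62.38 wz total 0.0012
cm [-0.18 -0.26 18.81]
```

```bash
python3 -m inch '[-0.18,-0.26,1,0,0,0,0, 0,0,3,0,0,0,0, 0,0,3,0,0,0,0, 0,0,3,0,0,0,0, 0,0,3,0,0,0,0, 0,0,3,0,0,0,0, 0,0,1,0,0,0,0, 0,0,0,0,0,0,0, 0,0,0,0,0,0,0]';  python3 plan.py 113.1 .5655 -.0151 .0767
```

```text
time_s: 63.5
ee_pos: [0.5663, -0.0161, 0.0958]
eef_rot: [3.14, 0.001, 1.974]
force: [0.4, 0.1, -3.3]
grip_width: 0.0571
t 63.5 wz total 0.0001
cm [ 0.12 -0.04  1.91]
```

```bash
python3 -m inch '[0.12,-0.04,1,0,0,0,0, 0,0,0.6,0,0,0,0, 0,0,0.15,0,0,0,0, 0,0,0,0,0,0,0, 0,0,0,0,0,0,0]';  python3 plan.py 113.1 .5655 -.0151 .0767
```

```text
time_s: 64.12
ee_pos: [0.565, -0.0151, 0.0771]
eef_rot: [3.141, 0.0, 1.974]
force: [0.2, 1.1, -3.2]
grip_width: 0.057
t 64.12 wz total -0.0
cm [-0.02  0.05  0.04]
```

```bash
python3 -m inch '[0,0.04,0.04,0,0,0,0, 0,0,0,0,0,0,0, 0,0,0,0,0,0,0.8, 0,0,0,0,0,0,0.8, 0,0,0,0,0,0,0.8, 0,0,0,0,0,0,0.8, 0,0,-2,0,0,0,0.9, 0,0,-3,0,0,0,1, 0,0,-4,0,0,0,1, 0,0,-4,0,0,0,1, 0,0,-4,0,0,0,1, 0,2,-2,0,0,0,1, 0,1.5,-2,0,0,0,1, 0,0,0,0,0,0,1, 0,0,0,0,0,0,1]'; python3 - <<'E'
from tops import *
tops("w21",(.5,.72,-.12,.13),.13)
s,_=ctrl.camera("scene");cv2.imwrite("pics/f.png",cv2.resize(s[130:330,60:500,::-1],None,fx=1.8,fy=1.8,interpolation=cv2.INTER_CUBIC))
E
```

```text
time_s: 66.0
ee_pos: [0.5969, -0.0013, 0.2856]
eef_rot: [-3.14, -0.001, 1.974]
force: [-0.2, -0.6, -1.0]
grip_width: 0.0941
66.0 [ 0.5969 -0.0013  0.2856] [-3.1403e+00 -6.0000e-04  1.9740e+00]
[ 250  130   60   59 3419] top 0.1441 rect [ 0.5655 -0.0148] [0.0561 0.0561] 22.5751
[ 314  194   63   63 3040] top 0.1591 rect [0.5996 0.0703] [0.058  0.0578] 22.1404
[ 190  205   43   45 1440] top 0.1669 rect [ 0.6513 -0.0511] [0.036  0.0353] 38.1669
```

View pics/w21.png

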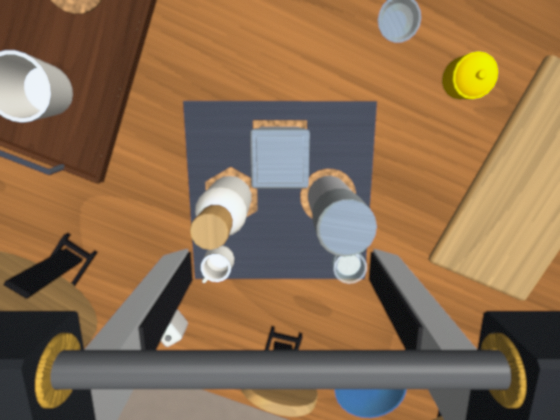

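View pics/f.png

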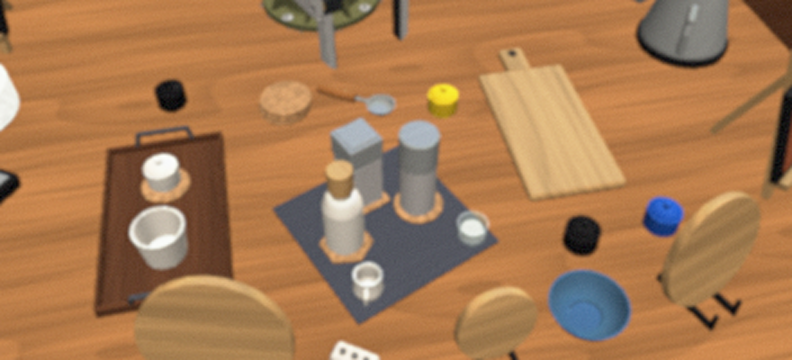

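The wrist view shows each container upright in the middle of its own coaster: square (280,158), jar (225,205) and round (335,205). All are within about 1 mm of the coaster centres. The scene view shows the bowl on the tray pad (163,175), the cup in place (160,238) and the board empty. The gripper is clear of everything, so I'm handing in.

```bash
python3 -c "
from station import ctrl
print(ctrl.hand_in())"
```

```text
the job is handed in; nothing more can be done
None
```

I finished the job in the order asked and handed it in at about 66 s. All three containers went onto the board, then the bowl went onto the tray coaster, then each container went back to its own coaster.

**Last checks:**
- **Containers:** all three stand upright at the expected heights. The square tin is within 0.5 mm of its coaster centre, and the round tin and the jar are within about 1 mm.
- **Bowl:** it was about 0.5 mm from the centre of the tray coaster when I measured it, just after placing it. In the final picture it still stands there.
- **Cup and board:** the cup looks to be where it was, and the board is empty.

**What went wrong on the way:**
- **Finger length:** the real fingertips end about 30 mm short of the reported TCP. The first three grasps therefore held only the top 8 mm or so of each container, but nothing slipped.
- **First bowl grasp:** because of that error, the fingers slid over the lid with up to 16 N and pushed the bowl about 4 mm along the mat. It stayed upright. I corrected the height and grasped it again.
- **Wrist joint limit:** on the way to the tray, the last joint reached its limit and tilted the bowl about 3° in the air. I levelled it before setting it down.

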